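# Align a flat-edged lens against the bar and lock it

## Task

Take the flat-edged lens out of its white holder, lay it in the round nest of the alignment fixture and let go of it; then push its upright stud round with a fingertip, so that the lens turns in the nest until its flat squarely faces the steel bar. Then slide the bar forward until it lies flush along the flat, and only then lock it by turning the wing nut clockwise as far as it goes. Do not let the lens fall, and leave the phone, tablet and card reader where they are.

Things in the scene. Friction and masses are not known exactly. Their poses are not given: they have to be found in the camera images.
- lens_center (a point): Centre (half-way up) of the lens: a flat-edged disc, grey cell with pale glass in the middle, 66 mm diameter, 12 mm thick, about 120 g, lying flat, of slick plastic. Its +x axis points at the flat, z up. It starts in the white holder, its flat well away from the holder's two openings (+x of the lens lies 1.05 to 2.09 rad anticlockwise from +x of the holder).
- lens_flat (a point): Middle of the lens's flat: a straight edge 40 mm long, 26 mm from the lens's centre, half-way up.
- lens_stud (a point): Upright steel stud on top of the lens, 12 mm diameter, 22 mm tall, opposite the flat, its axis 25 mm from the lens's centre; this point is on its axis, half-way up it (17 mm above the lens's centre).
- holder: Fixed white lens holder, 100 x 104 mm; origin at its centre on the table, z up. Base 12 mm thick; on it two walls, 11 mm high, on the +y and -y sides round a nest of 70 mm diameter (mouth flared by 3 mm) where the lens lies. It is open at +x and -x (openings 47 mm wide), the only places where fingers reach the lens's rim, so there the lens is gripped along the holder's x. Slick plastic.
- nest (a point): Centre of the fixture's round nest, on the top face of the fixed aluminium base (12 mm thick, 240 x 116 mm, reaching from 52 mm behind this point to 188 mm ahead along x). +x points along the fixture to the bar and wing nut, z up. Grey slick plastic walls, 11 mm high, on the +y and -y sides make a nest of 70 mm diameter, its mouth flared by 3 mm; it is open at +x and -x (openings 47 mm wide) for the fingers. The lens turns easily in it.
- bar (a joint): Travel of the steel alignment bar towards the nest, m: 0 fully back (its face 64 mm from the nest's centre), about 0.038 to 0.042 when flush on the flat of the aligned lens, 0.043 at its end stop. Stays where it is left; friction about 2 N.
- bar_face (a point): Middle of the bar's front face (44 mm wide, upright, polished and slick, looking to -x of the nest towards the lens), at the height of the lens's middle. Axes as the nest's.
- bar_fin (a point): Centre of the upright dark steel fin on the bar, by which it is pushed or pinched: 16 mm along x, 14 mm along y, and it stands from 14 mm to 46 mm above the base's top (17 mm up and down from this point). It is centred 12 mm behind the bar's face. Axes as the nest's.
- nut (a joint): Turn of the wing nut, rad: grows as it is turned clockwise seen from above; starts at 0.1 to 0.5, fully tight at its stop at 1.6. Friction about 0.1 N m; it sinks 1.5 mm per rad.
- nut_grip (a point): Centre of the wing nut's grip rib, a dark steel rib 60 mm long (its x axis), 10 mm thick (its y axis), 22 mm tall (11 mm up and down from this point), on an upright threaded stud fixed in the base 155 mm from the nest's centre along the fixture's x. The stud's end stands some 15 mm above the rib.
- phone: Bystander: opened phone, 150 x 73 x 8 mm, lying flat beyond the work; origin centre of its underside.
- tablet: Bystander: black rugged tablet, 190 x 130 x 22 mm, lying flat beyond the work; origin centre of its underside.
- reader: Bystander: black card reader, 85 x 50 x 14 mm; origin centre of its underside.

How it is judged:
On the way, in this order (a step that is already met when the one before it is completed fails the run):
1. the lens lies flat in the fixture's nest, let go (horizontal distance between lens_center and nest below 0.006 m and z of lens_center in the frame of nest below 0.009 m and angle between lens_center's own z axis and vertical below 0.1 rad and contact force between the fingers and lens below 0.3 N), for 0.2 s.
2. the lens has been turned in the nest until its flat faces the bar to within 0.25 rad, the bar still back (its travel under 0.02 m) (horizontal distance between lens_center and nest below 0.006 m and z of lens_center in the frame of nest below 0.009 m and angle between lens_center's own z axis and vertical below 0.1 rad and angle between the x axis of lens_center and the x axis of nest, either way round below 0.25 rad and x of lens_flat in the frame of nest above 0.015 m and value of joint bar below 0.02 m), for 0.2 s.
3. the bar lies flush on the flat (gap under 2 mm, 0.06 rad), the nut not yet tight (under 1.3 rad) (horizontal distance between lens_center and nest below 0.006 m and z of lens_center in the frame of nest below 0.009 m and angle between lens_center's own z axis and vertical below 0.1 rad and x of lens_flat in the frame of bar_face between -0.002 and 0.002 m and angle between the x axis of lens_center and the x axis of nest, either way round below 0.06 rad and value of joint nut below 1.3 rad), for 0.2 s.
4. the wing nut is tight (over 1.5 rad) with the bar still flush on the flat (horizontal distance between lens_center and nest below 0.006 m and z of lens_center in the frame of nest below 0.009 m and angle between lens_center's own z axis and vertical below 0.1 rad and x of lens_flat in the frame of bar_face between -0.002 and 0.002 m and angle between the x axis of lens_center and the x axis of nest, either way round below 0.06 rad and value of joint nut above 1.5 rad), for 0.2 s.
At the end, for the whole second after the job is handed in: The lens lies flat in the nest (centre within 6 mm), at rest and released, its flat on the bar's face (within 2 mm and 0.06 rad), and the wing nut is turned to over 1.5 rad (all of step 4 and contact force between the fingers and lens below 0.3 N and linear speed of lens below 0.01 m/s); the robot touches nothing.
It fails at once if the lens is let fall (free of the fingers with its centre over 45 mm above the table) (height (world z) of lens_center above 0.045 m and contact force between the fingers and lens below 0.02 N).
It fails at once if the phone, tablet or card reader is moved by over 20 mm (distance of any of phone, tablet, reader from where it was at the start of the episode above 0.02 m).
It also fails if it takes over 67 s, if anything falls off the work surface, if the arm or the gripper's body presses on something with over 40 N, if the wrist force passes 120 N, or if a joint passes its speed limit or range.

## Robot

A 7-joint arm with a two-finger parallel gripper is mounted at the origin on the work surface. World frame = base frame: x ahead of the robot, y to its left, z up, the work surface at z = 0. Lengths are in m, angles in rad, forces in N, time in s.
With the tool pointing down it reaches from about 0.425 to 0.8 m from the base axis. Payload 8.3 kg.
Tool frame: the origin (TCP) lies at the very end of the fingers, on their centre line; the grasp point (between the pads) lies 19 mm behind it; z points along the fingers, y is the direction in which the jaws open and shut (so a half turn about z gives the same grasp; the last joint's range is limited). The gripper opens to 85 mm and grips with 20 to 120 N. Pads are 22 mm wide; open, the fingers measure 114 mm over their backs; the gripper's body (76 mm by 85 mm) begins 54 mm behind the grasp point. The pads swing forward as they close: fully open they stand 13 mm farther back than shut.
Start: joints at [-1.204, 0.383, 0.016, 1.37, -0.006, 1.388, -0.046], TCP at [0.26, 0.568, 0.231] pointing down, gripper open.
Joint ranges: [-2.95, 2.95], [-0.25, 2.06], [-1.52, 1.56], [0.18, 2.33], [-1.44, 4.58], [0.02, 2.06], [-3.01, 3.01]. Speed limits (rad/s): [2.39, 2.39, 3.01, 3.01, 3.14, 3.14, 3.14].

## Interface

Orientations are given as a rotation vector (axis times angle).
In Python, from plant import robot, camera gives the robot as it stands.
- The arm moves only by the tool jog_arm, never from a script. Its argument "targets" is a list that holds one entry, the list of rows, each a list of 7 numbers: the opening, from 0 (shut) to 1 (fully open), then the shift along the tool's x, y, z in m, then the turn, a rotation vector about the tool's x, y, z in rad. A call has 1 to 12 rows; each row is the pose to reach, as a shift and turn from the pose commanded when the call began, along the tool's axes at that moment; what a row does not reach only later rows make up. A row lasts 1/12 s, in which the tool goes at most 41.7 mm and 7.16 degrees, less where a joint would pass 70% of its speed; a pose out of reach is approached as far as the arm can. A call with a gripper value outside its range is refused whole. The fingers move at their own pace and stop on an object; "force" is the grip in N (left out, the last holds). Time passes only in rows, so rows that repeat a pose let the fingers close. It gives the time, the measured TCP pose, the force and the opening at its end, in the units of the state.
- robot.get_state(): the state, without advancing time (a new reading comes with each control period).
- camera(name): name is "scene" or "top"; returns a dict with "image" (480x640x3 uint8, red, green, blue), "K" (3x3 intrinsics, pixels), "cam_to_world" (4x4, takes a point from camera to world coordinates). Camera axes: x right, y down, z forward; pixel columns grow to the right and rows downward; lengths in m; the calibration is good to about 2 mm. A picture is of the moment at which its call begins. There is no depth.
- robot.close_job(): hands the job in, once; it reports no verdict.
The state is a dict: "t": time; "q": joint angles; "joint_velocities": joint speeds; "joint_torque": joint torques, N m; "tcp_pos": TCP position; "eef_rot": TCP orientation; "force": force on the tool from outside, world axes, zero at the start; "moment": the same for the moment, N m; "gripper_width": finger opening in m.
Only numpy, scipy, OpenCV 4.12 (cv2) and the standard library are available. Lean on these libraries where they do the work, as an engineer would, in place of code of your own. Each camera call takes 0.05 s, during which the arm holds its last target.

## Working session

There is one attempt and no reset: what is moved stays moved. The work goes in short steps, Python scripts to look and compute and a tool call to move; the robot and the scene stay as the last step left them, time stands still between calls to the robot, and variables do not carry over. Pictures are saved under pics/ and viewed, and the job is handed in when it is done.

Besides the shell and the picture viewer there is one more tool, called after "Emit:" by a JSON object that holds its "name" and its "arguments", one argument or row to a line. jog_arm: Moves the arm, as the interface text tells. Its arguments: {"type":"object","properties":{"targets":{"type":"array","items":{"type":"array","items":{"type":"array","items":{"type":"number"}}}},"force":{"type":"number"}},"required":["targets"]}

```bash
ls; mkdir -p pics; python3 - <<'E'
from plant import robot, camera
import cv2, numpy as np
s=robot.get_state(); print({k:np.round(v,3).tolist() for k,v in s.items()})
for n in ("scene","top"):
    c=camera(n); cv2.imwrite(f"pics/{n}0.png",c["image"][:,:,::-1]); print(n,np.round(c["K"],1).tolist(),np.round(c["cam_to_world"],4).tolist())
    np.savez(f"{n}0.npz",**c)
E
```

```text
pics
{'t': 0.0, 'q': [-1.204, 0.384, 0.016, 1.371, -0.006, 1.388, -0.047], 'joint_velocities': [-0.001, -0.002, -0.0, -0.0, 0.003, -0.001, -0.0], 'joint_torque': [-0.001, -62.76, 0.844, -37.184, 0.017, 0.014, -0.0], 'tcp_pos': [0.26, 0.568, 0.23], 'eef_rot': [-0.67, -3.069, 0.003], 'force': [-0.058, 0.779, 1.096], 'moment': [-0.003, -0.027, 0.009], 'gripper_width': 0.085}
scene [[458.4, 0.0, 317.9], [0.0, 458.4, 240.6], [0.0, 0.0, 1.0]] [[0.4585, 0.7286, -0.5089, 1.0055], [0.8887, -0.3786, 0.2586, -0.2463], [-0.0043, -0.5708, -0.8211, 0.6327], [0.0, 0.0, 0.0, 1.0]]
top [[605.4, 0.0, 314.0], [0.0, 605.4, 248.0], [0.0, 0.0, 1.0]] [[-0.0099, -0.9885, 0.1508, 0.4599], [-0.9996, 0.0056, -0.0289, -0.0433], [0.0277, -0.1511, -0.9881, 1.0797], [0.0, 0.0, 0.0, 1.0]]
```

View pics/top0.png

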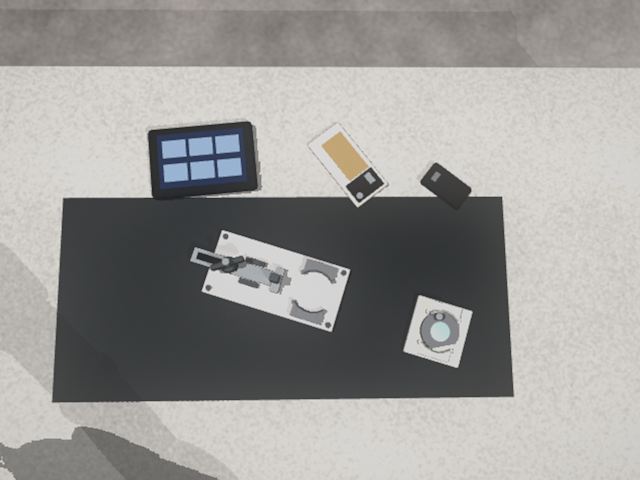

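View pics/scene0.png

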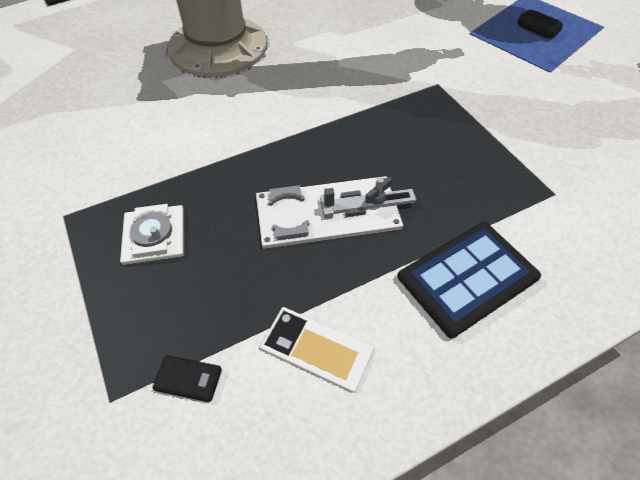

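The top view shows the fixture around (277,280), with its nest at about (318,290), and the holder with the lens around (439,330). The scene view shows the same layout with the nut at about (380,190). I'll enlarge both next.

```bash
cat > h.py <<'E'
import numpy as np, cv2
def ray(c,u,v,z):
    d=c["cam_to_world"][:3,:3]@np.linalg.inv(c["K"])@np.array([u,v,1.]); o=c["cam_to_world"][:3,3]
    return o+d*(z-o[2])/d[2]
def proj(c,p):
    T=c["cam_to_world"]; q=c["K"]@(T[:3,:3].T@(np.asarray(p)-T[:3,3])); return q[:2]/q[2]
def tri(c1,p1,c2,p2):
    A=[];b=[]
    M=np.zeros((3,3));r=np.zeros(3)
    for c,p in((c1,p1),(c2,p2)):
        d=c["cam_to_world"][:3,:3]@np.linalg.inv(c["K"])@np.array([*p,1.]);d/=np.linalg.norm(d)
        P=np.eye(3)-np.outer(d,d);M+=P;r+=P@c["cam_to_world"][:3,3]
    return np.linalg.solve(M,r)
E
python3 - <<'E'
from h import *
t=np.load("top0.npz");s=np.load("scene0.npz")
for n,c in(("top",t),("scene",s)):
    im=c["image"]; T=c["cam_to_world"]
    g=im.min(axis=2); 
    # mat region: bright blobs surrounded by dark
    m=(g>150).astype(np.uint8)
    cs,_=cv2.findContours(m,cv2.RETR_EXTERNAL,cv2.CHAIN_APPROX_NONE)
    for k in cs:
        a=cv2.contourArea(k)
        if 1500<a<15000:
            W=np.array([ray(c,*p[0],0.012)[:2] for p in k],dtype=np.float32)
            r=cv2.minAreaRect(W*1000); print(n,a,cv2.boundingRect(k),np.round(r[0],1),np.round(r[1],1),round(r[2],2))
a=t["image"][220:340,180:360,::-1];cv2.imwrite("pics/tf.png",cv2.resize(a,None,fx=4.4,fy=4.4,interpolation=2))
a=t["image"][285:375,395:485,::-1];cv2.imwrite("pics/th.png",cv2.resize(a,None,fx=6,fy=6,interpolation=2))
a=s["image"][160:280,240:420,::-1];cv2.imwrite("pics/sf.png",cv2.resize(a,None,fx=4.4,fy=4.4,interpolation=2))
a=s["image"][195:275,110:200,::-1];cv2.imwrite("pics/sh.png",cv2.resize(a,None,fx=6,fy=6,interpolation=2))
E
```

```text
scene 2156.5 (521, 401, 91, 79) [1044.3   86.5] [101.4  89.1] 32.19
```

View pics/tf.png

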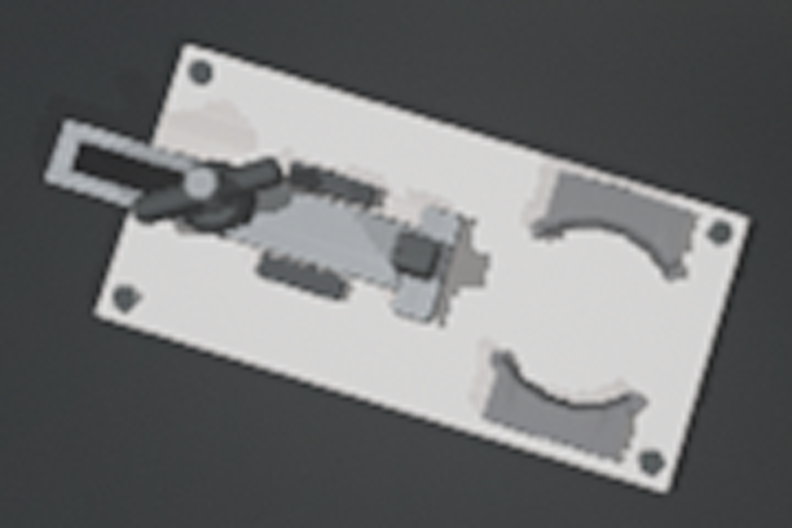

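View pics/th.png

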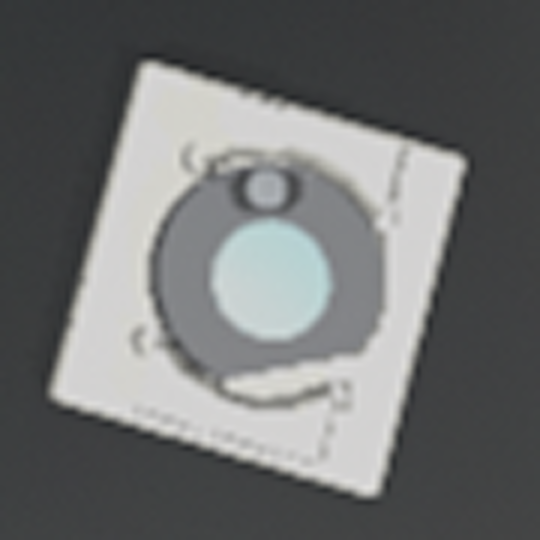

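View pics/sf.png

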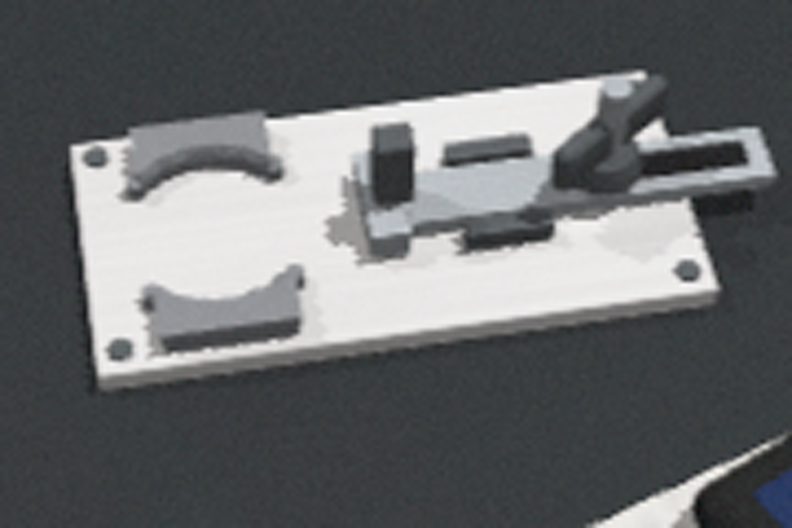

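View pics/sh.png

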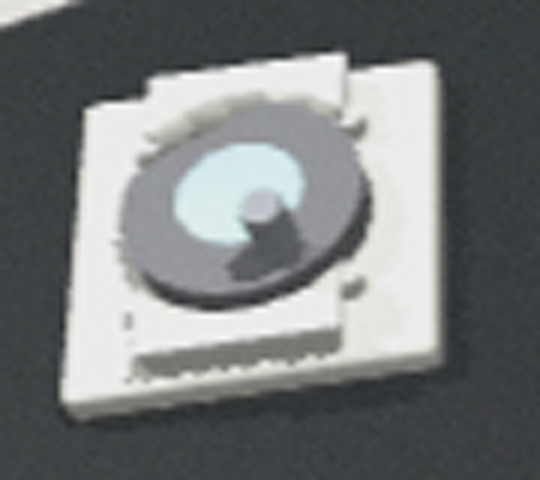

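The fixture's +x points up-left in the top view. The lens flat faces the image bottom (at about (441,346)) and its stud is at the top (at about (439,316)). The holder openings are on the image left and right.

```bash
cat > meas.py <<'E'
from h import *
def quads(n,c,lo=150,z=0.012):
    im=c["image"]; g=im.max(axis=2); hsv=cv2.cvtColor(im,cv2.COLOR_RGB2HSV)
    out=[]
    m=(g>lo).astype(np.uint8)
    cs,_=cv2.findContours(m,cv2.RETR_LIST,cv2.CHAIN_APPROX_NONE)
    for k in cs:
        h=cv2.convexHull(k);a=cv2.contourArea(h)
        if 1500<a<15000:
            W=np.array([ray(c,*p[0],z)[:2] for p in h],dtype=np.float32)
            r=cv2.minAreaRect(W*1000); print(n,a,cv2.boundingRect(k),np.round(r[0],1),np.round(r[1],1),round(r[2],2))
def glass(n,c,z):
    hsv=cv2.cvtColor(c["image"],cv2.COLOR_RGB2HSV)
    m=((hsv[...,0]>75)&(hsv[...,0]<105)&(hsv[...,1]>18)&(hsv[...,1]<90)&(hsv[...,2]>170)).astype(np.uint8)
    k,l,st,ce=cv2.connectedComponentsWithStats(m)
    for i in range(1,k):
        if st[i,4]>60: print(n,"glass",st[i],ce[i],np.round(ray(c,*ce[i],z),4))
E
python3 - <<'E'
from meas import *
t=np.load("top0.npz");s=np.load("scene0.npz")
for n,c in(("top",t),("scene",s)):
    quads(n,c); glass(n,c,.024)
E
```

```text
top 3313.0 (404, 296, 68, 72) [ 474.2 -290.6] [ 99.4 103.3] 72.68
top 9538.5 (191, 230, 159, 102) [571.5  10.4] [274.7 115.6] 72.31
top 2043.0 (144, 19, 69, 46) [1009.5  173.2] [ 73.9 141. ] 32.82
top 1584.5 (149, 0, 129, 18) [1081.9  111.5] [ 34.6 241. ] 0.39
top glass [432 322  18  18 180] [441.90555556 328.61111111] [ 0.4779 -0.2954  0.024 ]
scene 11766.5 (421, 394, 219, 86) [1011.7   50.3] [288.8 101.5] 62.68
scene 2034.5 (581, 351, 59, 54) [1011.7  210.8] [ 48.3 102. ] 3.86
scene 3085.5 (120, 204, 63, 58) [ 473.7 -288.1] [ 98.9 111.6] 72.33
scene 7245.5 (256, 176, 147, 70) [567.   -5.3] [239.  117.9] 72.22
scene glass [139 219  22  17 185] [150.04864865 224.62702703] [ 0.471  -0.2872  0.024 ]
scene glass [468 237  30  23 358] [482.46368715 247.76815642] [0.7618 0.1721 0.024 ]
scene glass [446 250  31  24 389] [460.58868895 261.50899743] [0.7666 0.1252 0.024 ]
scene glass [488 256  30  25 397] [502.81612091 267.62468514] [0.8058 0.1763 0.024 ]
scene glass [422 264  31  25 416] [437.23076923 275.91826923] [0.7712 0.0774 0.024 ]
scene glass [465 270  32  26 443] [480.41083521 281.90970655] [0.81   0.1294 0.024 ]
scene glass [441 284  33  27 469] [456.85714286 297.1641791 ] [0.8146 0.0817 0.024 ]
```

```bash
python3 - <<'E'
from meas import *
t=np.load("top0.npz");s=np.load("scene0.npz")
def f(name,c,pts,off,k,z):
    W=np.array([ray(c,off[0]+(p[0]+.5)/k-.5,off[1]+(p[1]+.5)/k-.5,z)[:2] for p in pts])*1000
    print(name,np.round(W,1).tolist(),"mean",np.round(W.mean(0),1)); return W
W=f("fix top",t,[(185,43),(750,215),(668,492),(95,316)],(180,220),4.4,.012)
def fr(W): # order: far+? 
    e=W[0]-W[1]; a=np.arctan2(e[1],e[0]); e2=W[3]-W[2]; a2=np.arctan2(e2[1],e2[0]); a=(a+a2)/2
    u=np.array([np.cos(a),np.sin(a)]); print("ang",np.degrees(a),np.linalg.norm(e),np.linalg.norm(e2)," nest",W.mean(0)-68*u)
fr(W)
W=f("fix scene",s,[(640,72),(70,147),(100,378),(720,291)],(240,160),4.4,.012)
fr(W[[3,2,1,0]])
f("holder top",t,[(145,60),(468,157),(376,497),(50,398)],(395,285),6,.012)
f("holder scene",s,[(85,105),(437,63),(440,357),(68,405)],(110,195),6,.012)
f("glass",t,[(271,280)],(395,285),6,.024); f("glass",s,[(239,194)],(110,195),6,.024)
f("stud top",t,[(269,190)],(395,285),6,.046); f("stud top",s,[(260,205)],(110,195),6,.046)
f("nutstud",t,[(201,184)],(180,220),4.4,.012+.05);f("nutstud",s,[(618,90)],(240,160),4.4,.012+.05)
p=lambda p,o,k:[o[0]+p[0]/k,o[1]+p[1]/k]
print(tri(t,p((201,184),(180,220),4.4),s,p((618,90),(240,160),4.4)))
print(tri(t,p((269,190),(395,285),6),s,p((260,205),(110,195),6)))
print("fin top",tri(t,p((418,250),(180,220),4.4),s,p((391,136),(240,160),4.4)))
f("rib ends",t,[(140,212),(280,168)],(180,220),4.4,.055)
E
```

```text
fix top [[657.4, 90.0], [585.7, -138.4], [475.1, -103.6], [546.8, 124.4]] mean [566.2  -6.9]
ang 72.5434970201076 239.40980245575722 239.00681231723414  nest [545.83907884 -71.78132717]
fix scene [[549.6, 123.9], [478.0, -102.1], [587.5, -136.1], [660.0, 90.7]] mean [568.8  -5.9]
ang 72.35403392029113 238.14891124369623 237.02980746442344  nest [548.18788571 -70.69671913]
holder top [[538.3, -259.5], [508.9, -354.2], [410.8, -322.4], [440.2, -228.1]] mean [ 474.6 -291.1]
holder scene [[412.8, -321.0], [444.6, -226.1], [543.7, -256.9], [512.6, -349.8]] mean [ 478.4 -288.5]
glass [[473.4, -291.4]] mean [ 473.4 -291.4]
glass [[475.2, -289.4]] mean [ 475.2 -289.4]
stud top [[498.5, -286.8]] mean [ 498.5 -286.8]
stud top [[500.5, -283.9]] mean [ 500.5 -283.9]
nutstud [[593.1, 76.9]] mean [593.1  76.9]
nutstud [[590.3, 81.8]] mean [590.3  81.8]
[0.5930835  0.0778107  0.06544294]
[ 0.49830375 -0.28585747  0.04314961]
fin top [ 0.56771723 -0.00499101  0.05737521]
rib ends [[583.3, 101.1], [600.1, 47.4]] mean [591.7  74.2]
```

```bash
cat > go.py <<'E'
import sys,numpy as np
from scipy.spatial.transform import Rotation as R
from plant import robot
def delta(pos,jawdeg,s=None):
    s=s or robot.get_state()
    R0=R.from_rotvec(s["eef_rot"]); j=np.radians(jawdeg)
    y=np.array([np.cos(j),np.sin(j),0]);z=np.array([0,0,-1.]);x=np.cross(y,z)
    R1=R.from_matrix(np.c_[x,y,z])
    d=R0.inv().apply(np.array(pos)-s["tcp_pos"]); r=(R0.inv()*R1).as_rotvec()
    return np.round(np.r_[d,r],4).tolist()
if __name__=="__main__":
    s=robot.get_state(); y=R.from_rotvec(s["eef_rot"]).apply([0,1,0])
    print("t",round(s["t"],2),"tcp",np.round(s["tcp_pos"],4),"jaw",round(float(np.degrees(np.arctan2(y[1],y[0]))),2),"q",np.round(s["q"],2),"F",np.round(s["force"],1),"w",round(float(s["gripper_width"]),4))
    for a in sys.argv[1:]:
        v=[float(k) for k in a.split(",")]; print(a,delta(v[:3],v[3],s))
E
python3 go.py .5,.16,.2,72.45 .474,-.2905,.12,72.45
```

```text
t 0.1 tcp [0.2602 0.5678 0.2304] jaw 65.38 q [-1.2   0.38  0.02  1.37 -0.01  1.39 -0.05] F [-0.   0.4 -0.5] w 0.0852
.5,.16,.2,72.45 [-0.3879, -0.2707, 0.0309, -0.0018, -0.0001, -0.1235]
.474,-.2905,.12,72.45 [-0.5519, -0.6909, 0.1116, -0.0018, -0.0001, -0.1235]
```

Emit:
{"name": "jog_arm", "arguments": {
  "targets": [
    [[1,-0.388,-0.271,0.031,0,0,-0.123],[1,-0.388,-0.271,0.031,0,0,-0.123],[1,-0.388,-0.271,0.031,0,0,-0.123],[1,-0.388,-0.271,0.031,0,0,-0.123],[1,-0.388,-0.271,0.031,0,0,-0.123],[1,-0.388,-0.271,0.031,0,0,-0.123],[1,-0.388,-0.271,0.031,0,0,-0.123],[1,-0.388,-0.271,0.031,0,0,-0.123],[1,-0.388,-0.271,0.031,0,0,-0.123],[1,-0.388,-0.271,0.031,0,0,-0.123],[1,-0.388,-0.271,0.031,0,0,-0.123],[1,-0.388,-0.271,0.031,0,0,-0.123]]
  ],
  "force": 40
}}

```text
t: 1.1
tcp_pos: [0.5024, 0.1531, 0.1999]
eef_rot: [0.492, 3.102, -0.004]
force: [-0.6, -0.8, 0.4]
gripper_width: 0.0852
```

```bash
python3 go.py .474,-.2905,.12,72.45
```

```text
t 1.1 tcp [0.5024 0.1531 0.1999] jaw 71.99 q [-0.62  0.19  0.3   1.7  -0.05  1.26  0.95] F [-0.6 -0.8  0.4] w 0.0852
.474,-.2905,.12,72.45 [-0.1101, -0.4304, 0.081, -0.0024, 0.0012, -0.0081]
```

Emit:
{"name": "jog_arm", "arguments": {
  "targets": [
    [[1,-0.11,-0.43,0.08,0,0,-0.008],[1,-0.11,-0.43,0.08,0,0,-0.008],[1,-0.11,-0.43,0.08,0,0,-0.008],[1,-0.11,-0.43,0.08,0,0,-0.008],[1,-0.11,-0.43,0.08,0,0,-0.008],[1,-0.11,-0.43,0.08,0,0,-0.008],[1,-0.11,-0.43,0.08,0,0,-0.008],[1,-0.11,-0.43,0.08,0,0,-0.008],[1,-0.11,-0.43,0.08,0,0,-0.008],[1,-0.11,-0.43,0.08,0,0,-0.008],[1,-0.11,-0.43,0.08,0,0,-0.008],[1,-0.11,-0.43,0.08,0,0,-0.008]]
  ]
}}

```text
t: 2.1
tcp_pos: [0.4715, -0.291, 0.1192]
eef_rot: [-0.482, -3.102, 0.007]
force: [-1.7, 0.8, 0.4]
gripper_width: 0.0854
```

Emit:
{"name": "jog_arm", "arguments": {
  "targets": [
    [[1,0,0,0,0,0,0],[1,0,0,0,0,0,0],[1,0,0,0,0,0,0]]
  ]
}}

```text
t: 2.35
tcp_pos: [0.4757, -0.2815, 0.1201]
eef_rot: [-0.464, -3.107, -0.001]
force: [-0.0, 0.7, 0.3]
gripper_width: 0.0856
```

```bash
python3 go.py .4742,-.2905,.04,72.45
```

```text
t 2.35 tcp [ 0.4757 -0.2815  0.1201] jaw 73.0 q [ 0.01  0.35  0.58  1.74 -0.21  1.11  1.93] F [-0.   0.7  0.3] w 0.0856
.4742,-.2905,.04,72.45 [-0.0012, -0.0091, 0.0801, 0.0008, -0.0005, 0.0096]
```

Emit:
{"name": "jog_arm", "arguments": {
  "targets": [
    [[0.93,-0.0012,-0.0091,0.04,0,0,0.0096],[0.93,-0.0012,-0.0091,0.08,0,0,0.0096],[0.93,-0.0012,-0.0091,0.08,0,0,0.0096],[0.93,-0.0012,-0.0091,0.08,0,0,0.0096],[0.93,-0.0012,-0.0091,0.08,0,0,0.0096]]
  ]
}}

```text
t: 2.77
tcp_pos: [0.4749, -0.2916, 0.042]
eef_rot: [0.48, 3.103, -0.0]
force: [-0.0, -0.7, -0.0]
gripper_width: 0.0795
```

```bash
python3 go.py .4742,-.2905,.02,72.45;python3 - <<'E'
from h import *
from plant import camera
for n in("top","scene"):
    c=camera(n); np.savez(n+"1.npz",**c)
    u,v=(438,330) if n=="top" else (152,233)
    a=c["image"][v-50:v+50,u-65:u+65,::-1];cv2.imwrite(f"pics/{n}1.png",cv2.resize(a,None,fx=5,fy=5,interpolation=2))
E
```

```text
t 2.77 tcp [ 0.4749 -0.2916  0.042 ] jaw 72.42 q [ 0.05  0.45  0.55  1.8  -0.28  0.96  1.99] F [-0.  -0.7 -0. ] w 0.0795
.4742,-.2905,.02,72.45 [0.001, 0.0009, 0.022, -0.0, 0.0014, -0.0006]
```

View pics/top1.png

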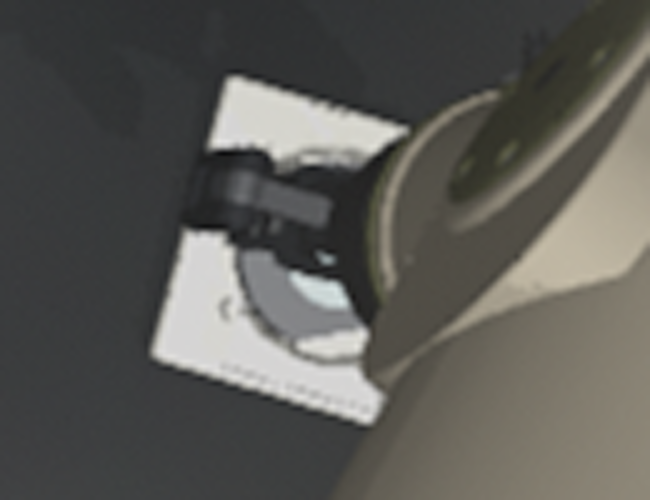

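View pics/scene1.png

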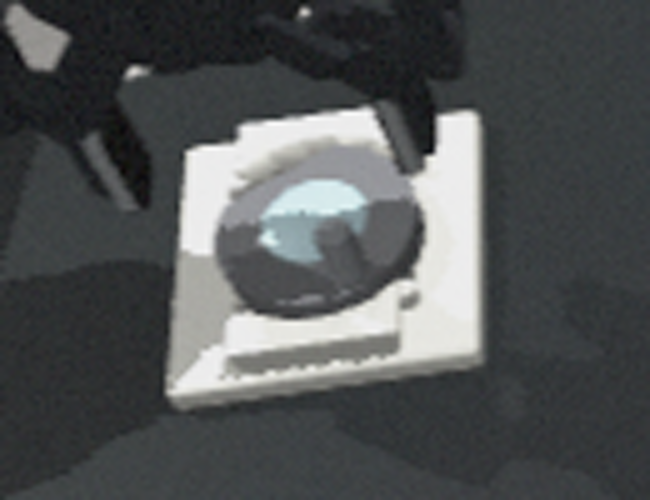

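The fingers straddle the lens. The right tip is at about (415,170) in the scene crop and the left one at about (130,205), both still above it. Next I descend and watch the force.

Emit:
{"name": "jog_arm", "arguments": {
  "targets": [
    [[0.93,0.0,0.0009,0.012,0,0,0],[0.93,0.0,0.0009,0.024,0,0,0],[0.93,0.0,0.0009,0.028,0,0,0],[0.93,0.0,0.0009,0.03,0,0,0],[0.93,0.0,0.0009,0.03,0,0,0]]
  ]
}}

```text
t: 3.28
tcp_pos: [0.4734, -0.291, 0.0095]
eef_rot: [-0.482, -3.103, -0.0]
force: [-0.4, -0.2, 0.1]
gripper_width: 0.0794
```

Emit:
{"name": "jog_arm", "arguments": {
  "targets": [
    [[0.93,0.0,0.0,0.002,0,0,0],[0.93,0.0,0.0,0.004,0,0,0],[0.93,0.0,0.0,0.004,0,0,0]]
  ]
}}

```text
t: 3.53
tcp_pos: [0.4739, -0.2913, 0.0061]
eef_rot: [-0.483, -3.104, 0.0]
force: [-0.1, 0.5, 0.5]
gripper_width: 0.0796
```

```bash
python3 go.py .4742,-.2905,.01,72.45;python3 - <<'E'
from h import *
from plant import camera
for n in("scene",):
    c=camera(n); np.savez(n+"1.npz",**c)
    u,v=(438,330) if n=="top" else (152,233)
    a=c["image"][v-50:v+50,u-65:u+65,::-1];cv2.imwrite(f"pics/{n}2.png",cv2.resize(a,None,fx=5,fy=5,interpolation=2))
E
```

```text
t 3.53 tcp [ 0.4739 -0.2913  0.0061] jaw 72.33 q [ 0.07  0.5   0.53  1.83 -0.32  0.89  2.01] F [-0.1  0.5  0.5] w 0.0796
.4742,-.2905,.01,72.45 [-0.0001, 0.0008, -0.0039, -0.0001, -0.0001, -0.0022]
```

View pics/scene2.png

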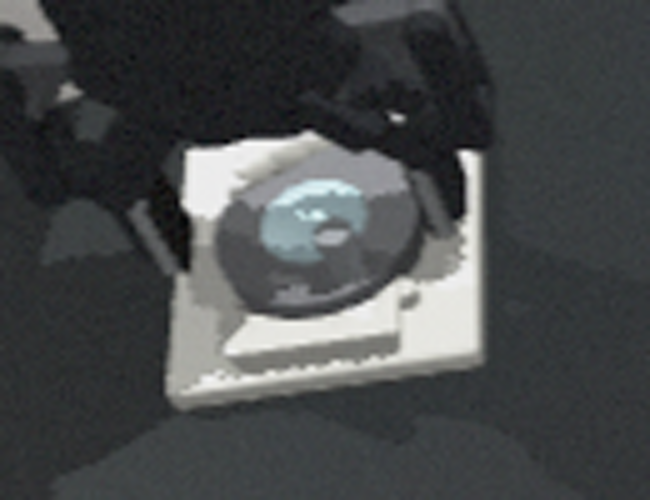

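The tips stand beside the rim, just above the holder base, with no contact. I'll close now.

Emit:
{"name": "jog_arm", "arguments": {
  "targets": [
    [[0.7,0,0,0,0,0,0],[0.6,0,0,0,0,0,0],[0.6,0,0,0,0,0,0],[0.6,0,0,0,0,0,0],[0.6,0,0,0,0,0,0],[0.6,0,0,0,0,0,0]]
  ],
  "force": 40
}}

```text
t: 4.08
tcp_pos: [0.4743, -0.2914, 0.0067]
eef_rot: [0.482, 3.104, -0.0]
force: [-0.9, 0.3, 4.4]
gripper_width: 0.064
```

```bash
python3 go.py;python3 - <<'E'
from h import *
from plant import camera
for n in("scene",):
    c=camera(n); np.savez(n+"1.npz",**c)
    u,v=(438,330) if n=="top" else (152,233)
    a=c["image"][v-50:v+50,u-65:u+65,::-1];cv2.imwrite(f"pics/{n}3.png",cv2.resize(a,None,fx=5,fy=5,interpolation=2))
E
```

```text
t 4.08 tcp [ 0.4743 -0.2914  0.0067] jaw 72.33 q [ 0.07  0.5   0.53  1.83 -0.32  0.9   2.01] F [-0.9  0.3  4.4] w 0.064
```

View pics/scene3.png

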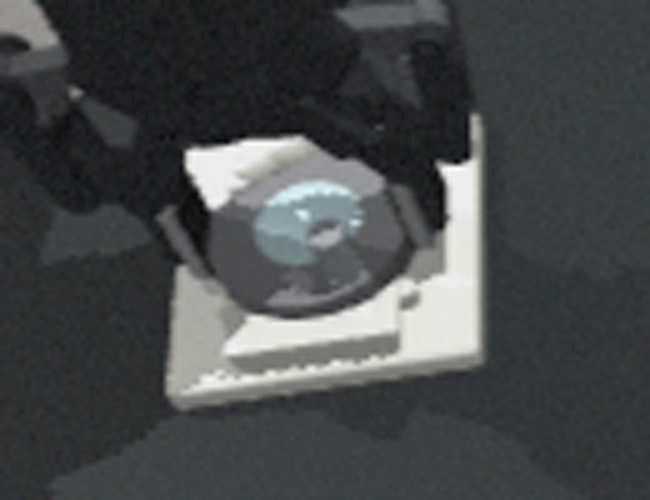

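Both pads are on the rim, at (185,245) and (415,215) in the crop, with a width of 64 mm. I'll lift a little and check.

Emit:
{"name": "jog_arm", "arguments": {
  "targets": [
    [[0.6,0,0,-0.002,0,0,0],[0.6,0,0,-0.006,0,0,0],[0.6,0,0,-0.01,0,0,0],[0.6,0,0,-0.014,0,0,0],[0.6,0,0,-0.018,0,0,0],[0.6,0,0,-0.018,0,0,0]]
  ]
}}

```text
t: 4.63
tcp_pos: [0.4744, -0.2915, 0.0253]
eef_rot: [0.482, 3.103, -0.001]
force: [0.1, -0.4, -0.5]
gripper_width: 0.0642
```

```bash
python3 go.py;python3 - <<'E'
from h import *
from plant import camera
for n in("scene",):
    c=camera(n); np.savez(n+"1.npz",**c)
    u,v=(438,330) if n=="top" else (152,233)
    a=c["image"][v-50:v+50,u-65:u+65,::-1];cv2.imwrite(f"pics/{n}4.png",cv2.resize(a,None,fx=5,fy=5,interpolation=2))
E
```

```text
t 4.63 tcp [ 0.4744 -0.2915  0.0253] jaw 72.33 q [ 0.06  0.48  0.54  1.82 -0.3   0.93  2.  ] F [ 0.1 -0.4 -0.5] w 0.0642
```

View pics/scene4.png

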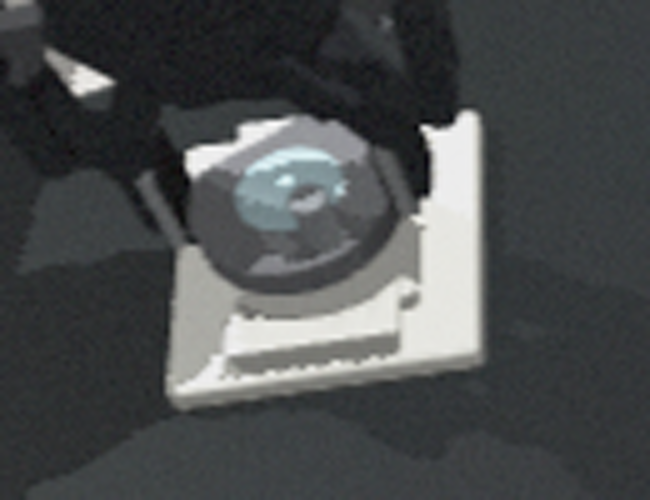

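The lens is up and level, and clear of the nest. Now I carry it over.

```bash
python3 go.py .4744,-.2915,.09,72.45 .547,-.0712,.09,72.45
```

```text
t 4.68 tcp [ 0.4743 -0.2914  0.0249] jaw 72.33 q [ 0.06  0.48  0.54  1.82 -0.3   0.93  2.  ] F [ 0.1 -0.4 -0.7] w 0.0642
.4744,-.2915,.09,72.45 [-0.0002, -0.0001, -0.0651, -0.0001, 0.001, -0.002]
.547,-.0712,.09,72.45 [-0.0025, 0.2319, -0.0652, -0.0001, 0.001, -0.002]
```

Emit:
{"name": "jog_arm", "arguments": {
  "targets": [
    [[0.6,0,0,-0.03,0,0,0],[0.6,0,0,-0.06,0,0,0],[0.6,-0.001,0.03,-0.065,0,0,0],[0.6,-0.001,0.06,-0.065,0,0,0],[0.6,-0.001,0.09,-0.065,0,0,0],[0.6,-0.001,0.12,-0.065,0,0,0],[0.6,-0.002,0.15,-0.065,0,0,0],[0.6,-0.002,0.18,-0.065,0,0,0],[0.6,-0.0025,0.205,-0.065,0,0,-0.002],[0.6,-0.0025,0.225,-0.065,0,0,-0.002],[0.6,-0.0025,0.232,-0.065,0,0,-0.002],[0.6,-0.0025,0.232,-0.065,0,0,-0.002]]
  ]
}}

```text
t: 5.68
tcp_pos: [0.5471, -0.0684, 0.089]
eef_rot: [-0.473, -3.105, -0.001]
force: [0.1, -0.5, -2.1]
gripper_width: 0.0643
```

Emit:
{"name": "jog_arm", "arguments": {
  "targets": [
    [[0.6,0,0,0.02,0,0,0],[0.6,0,0,0.04,0,0,0],[0.6,0,0,0.05,0,0,0],[0.6,0,0,0.05,0,0,0],[0.6,0,0,0.05,0,0,0]]
  ]
}}

```text
t: 6.1
tcp_pos: [0.5461, -0.0723, 0.0392]
eef_rot: [-0.482, -3.103, 0.001]
force: [0.2, -0.5, -0.2]
gripper_width: 0.0641
```

```bash
python3 go.py .547,-.0712,.02,72.45;python3 - <<'E'
from h import *
from plant import camera
for n in("scene","top"):
    c=camera(n); np.savez(n+"2.npz",**c)
    u,v=(316,290) if n=="top" else (290,213)
    a=c["image"][v-50:v+50,u-65:u+65,::-1];cv2.imwrite(f"pics/{n}5.png",cv2.resize(a,None,fx=5,fy=5,interpolation=2))
E
```

```text
t 6.1 tcp [ 0.5461 -0.0723  0.0392] jaw 72.34 q [-0.31  0.43  0.47  1.82 -0.24  0.95  1.53] F [ 0.2 -0.5 -0.2] w 0.0641
.547,-.0712,.02,72.45 [-0.0006, 0.0013, 0.0192, -0.001, -0.0011, -0.0019]
```

View pics/scene5.png

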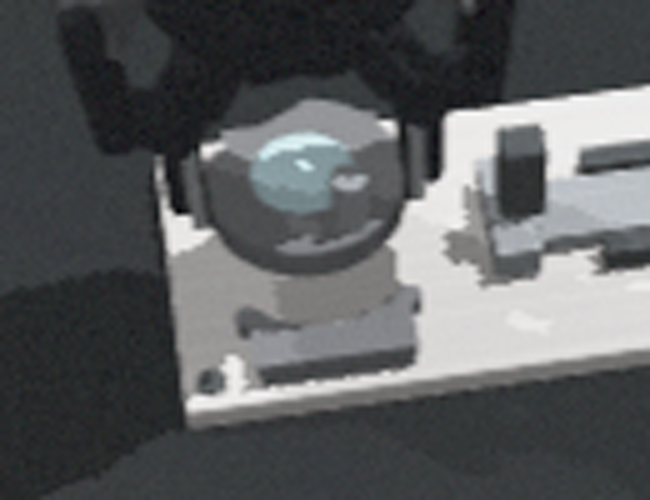

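View pics/top5.png

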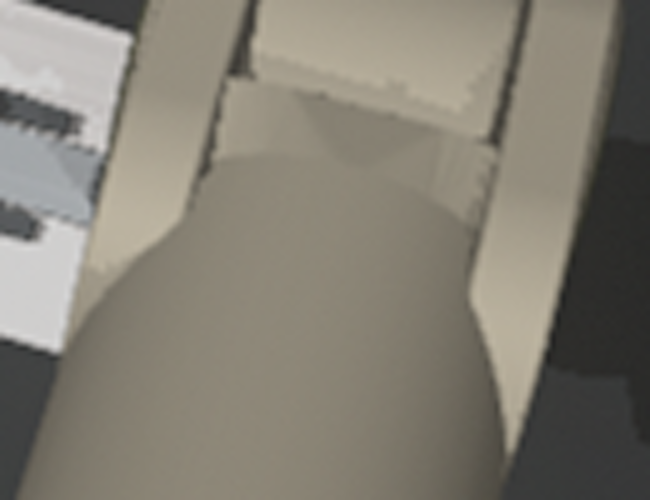

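```bash
python3 - <<'E'
from h import *
c=np.load("scene2.npz")
for p in((303,172),(250,172),(357,172)):
    u=225+(p[0]+.5)/5-.5;v=163+(p[1]+.5)/5-.5
    print(ray(c,u,v,.0565))
# lens outer
E
```

```text
[ 0.54625364 -0.07255197  0.0565    ]
[ 0.53822392 -0.08797836  0.0565    ]
[ 0.55443272 -0.05683862  0.0565    ]
```

The lens hangs centred under the gripper over the nest. Its glass centre at (303,172) in the crop agrees with the TCP to within 0.3 mm. Next I correct by 1.5 mm and lower it.

Emit:
{"name": "jog_arm", "arguments": {
  "targets": [
    [[0.6,-0.0007,0.0012,0.008,0,0,-0.002],[0.6,-0.0007,0.0012,0.014,0,0,-0.002],[0.6,-0.0007,0.0012,0.018,0,0,-0.002],[0.6,-0.0007,0.0012,0.022,0,0,-0.002],[0.6,-0.0007,0.0012,0.022,0,0,-0.002]]
  ]
}}

```text
t: 6.62
tcp_pos: [0.547, -0.0698, 0.0162]
eef_rot: [-0.476, -3.104, 0.0]
force: [-0.9, 0.4, -1.0]
gripper_width: 0.0643
```

Emit:
{"name": "jog_arm", "arguments": {
  "targets": [
    [[0.6,0,0,0.002,0,0,0],[0.6,0,0,0.004,0,0,0],[0.6,0,0,0.006,0,0,0],[0.6,0,0,0.006,0,0,0]]
  ]
}}

```text
t: 6.95
tcp_pos: [0.5475, -0.0699, 0.0109]
eef_rot: [-0.476, -3.105, 0.0]
force: [-0.1, -0.2, -1.5]
gripper_width: 0.0638
```

```bash
python3 go.py;python3 - <<'E'
from h import *
from plant import camera
for n in("scene",):
    c=camera(n); np.savez(n+"2.npz",**c)
    u,v=(316,290) if n=="top" else (290,213)
    a=c["image"][v-50:v+50,u-65:u+65,::-1];cv2.imwrite(f"pics/{n}6.png",cv2.resize(a,None,fx=5,fy=5,interpolation=2))
E
```

```text
t 6.95 tcp [ 0.5475 -0.0699  0.0109] jaw 72.57 q [-0.3   0.47  0.46  1.83 -0.26  0.89  1.55] F [-0.1 -0.2 -1.5] w 0.0638
```

View pics/scene6.png

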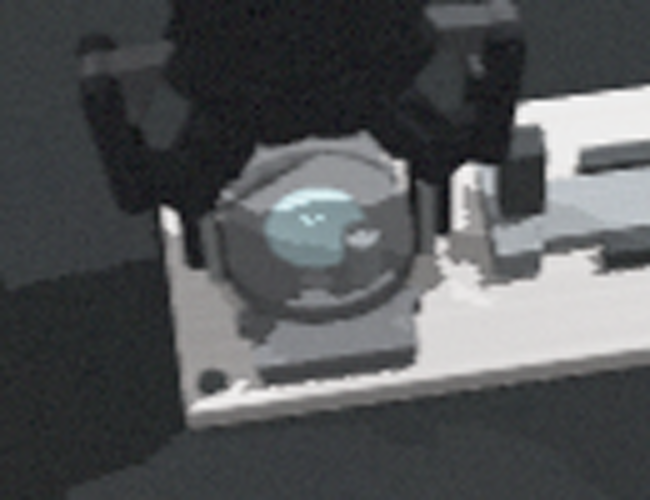

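Emit:
{"name": "jog_arm", "arguments": {
  "targets": [
    [[0.6,0,-0.001,0.0,0,0,0],[0.6,0,-0.001,0.002,0,0,0],[0.6,0,-0.001,0.003,0,0,0],[0.6,0,-0.001,0.003,0,0,0]]
  ]
}}

```text
t: 7.33
tcp_pos: [0.5472, -0.0708, 0.008]
eef_rot: [-0.476, -3.105, 0.0]
force: [-1.3, 1.6, -1.6]
gripper_width: 0.0641
```

```bash
python3 go.py
```

```text
t 7.33 tcp [ 0.5472 -0.0708  0.008 ] jaw 72.57 q [-0.29  0.48  0.46  1.84 -0.26  0.89  1.55] F [-1.3  1.6 -1.6] w 0.0641
```

Emit:
{"name": "jog_arm", "arguments": {
  "targets": [
    [[0.6,0,0,0.001,0,0,0],[0.6,0,0,0.0015,0,0,0],[0.6,0,0,0.0015,0,0,0]]
  ]
}}

```text
t: 7.58
tcp_pos: [0.5473, -0.0708, 0.0067]
eef_rot: [-0.476, -3.105, -0.0]
force: [-3.0, 3.1, -0.5]
gripper_width: 0.0639
```

```bash
python3 go.py;python3 - <<'E'
from h import *
from plant import camera
for n in("scene",):
    c=camera(n); np.savez(n+"2.npz",**c)
    u,v=(316,290) if n=="top" else (290,213)
    a=c["image"][v-50:v+50,u-65:u+65,::-1];cv2.imwrite(f"pics/{n}7.png",cv2.resize(a,None,fx=5,fy=5,interpolation=2))
E
```

```text
t 7.58 tcp [ 0.5473 -0.0708  0.0067] jaw 72.57 q [-0.29  0.48  0.46  1.84 -0.27  0.88  1.55] F [-3.   3.1 -0.5] w 0.0639
```

View pics/scene7.png

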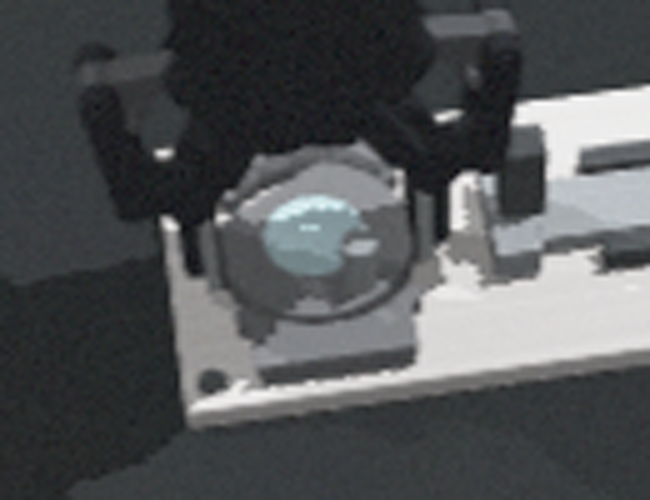

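It is at seat height, with only a light 3 N side force from the nest wall. I'll release, then rise.

Emit:
{"name": "jog_arm", "arguments": {
  "targets": [
    [[0.8,0,0,0,0,0,0],[0.95,0,0,0,0,0,0],[0.95,0,0,0,0,0,0],[0.95,0,0,0,0,0,0],[0.95,0,0,-0.01,0,0,0],[0.95,0,0,-0.03,0,0,0],[0.95,0,0,-0.07,0,0,0],[0.95,0,0,-0.11,0,0,0],[0.95,0,0,-0.11,0,0,0]]
  ]
}}

```text
t: 8.38
tcp_pos: [0.552, -0.0722, 0.1255]
eef_rot: [0.476, 3.093, 0.002]
force: [1.1, -1.1, 0.7]
gripper_width: 0.0807
```

```bash
python3 go.py;python3 - <<'E'
from h import *
from plant import camera
for n in("scene",):
    c=camera(n); np.savez(n+"2.npz",**c)
    u,v=(316,290) if n=="top" else (290,213)
    a=c["image"][v-50:v+50,u-65:u+65,::-1];cv2.imwrite(f"pics/{n}8.png",cv2.resize(a,None,fx=5,fy=5,interpolation=2))
E
```

```text
t 8.38 tcp [ 0.552  -0.0722  0.1255] jaw 72.5 q [-0.34  0.33  0.51  1.74 -0.18  1.11  1.49] F [ 1.1 -1.1  0.7] w 0.0807
```

View pics/scene8.png

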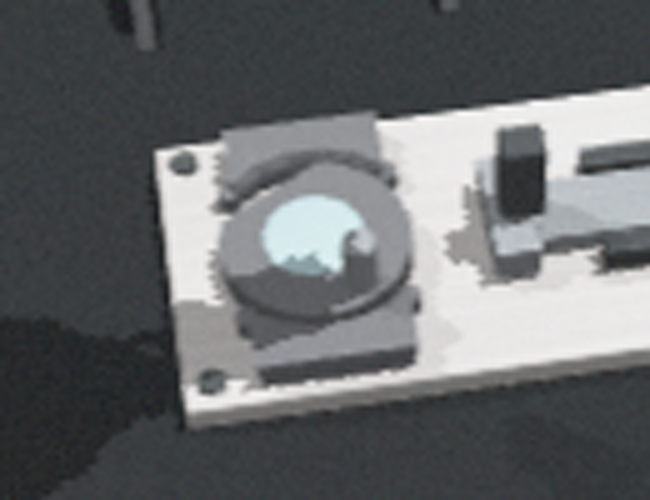

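The lens is seated in the nest, released. The stud top is at about (360,240) in the crop, the glass centre at about (314,235), and the flat is up-left at about (265,180). Next step is the stud.

```bash
python3 - <<'E'
from h import *
c=np.load("scene2.npz")
P=lambda p,z:ray(c,225+(p[0]+.5)/5-.5,163+(p[1]+.5)/5-.5,z)
g=P((314,235),.024);s=P((360,240),.046);print(g,s,s-g,np.degrees(np.arctan2((s-g)[1],(s-g)[0]))-72.5)
E
python3 - <<'E'
# arc waypoints about nest centre (rel stud angle)
import numpy as np
from go import delta
C=np.array([.5467,-.0713])
for rel in (-61,-75,-90):
    a=np.radians(rel+72.5); print(rel,np.round(C+.025*np.array([np.cos(a),np.sin(a)]),4), "jaw",rel+72.5+90)
a=np.radians(-61+72.5);p=C+.025*np.array([np.cos(a),np.sin(a)])
print(delta([*p,.06],-61+72.5+90)); print(delta([*p,.034],-61+72.5+90))
E
```

```text
[ 0.54738855 -0.07121806  0.024     ] [ 0.57277555 -0.06509652  0.046     ] [0.02538701 0.00612154 0.022     ] -58.94311930982228
-61 [ 0.5712 -0.0663] jaw 101.5
-75 [ 0.5717 -0.0724] jaw 87.5
-90 [ 0.5705 -0.0788] jaw 72.5
[-0.0174, 0.0111, 0.0625, 0.0005, 0.0094, -0.5056]
[-0.0172, 0.0111, 0.0885, 0.0005, 0.0094, -0.5056]
```

Emit:
{"name": "jog_arm", "arguments": {
  "targets": [
    [[0.35,-0.017,0.011,0.02,0,0.006,-0.12],[0.35,-0.017,0.011,0.04,0,0.006,-0.24],[0.35,-0.017,0.011,0.06,0,0.006,-0.36],[0.35,-0.017,0.011,0.062,0,0.006,-0.48],[0.35,-0.017,0.011,0.062,0,0.006,-0.505],[0.35,-0.017,0.011,0.062,0,0.006,-0.505],[0.35,-0.017,0.011,0.062,0,0.006,-0.505],[0.35,-0.017,0.011,0.062,0,0.006,-0.505]]
  ]
}}

```text
t: 9.1
tcp_pos: [0.5675, -0.0657, 0.0557]
eef_rot: [0.309, -3.122, -0.001]
force: [-0.2, -0.4, -0.1]
gripper_width: 0.0301
```

```bash
python3 go.py .5715,-.066,.03,101.5;python3 - <<'E'
from h import *
from plant import camera
for n in("scene",):
    c=camera(n); np.savez(n+"2.npz",**c)
    u,v=(316,290) if n=="top" else (290,213)
    a=c["image"][v-50:v+50,u-65:u+65,::-1];cv2.imwrite(f"pics/{n}9.png",cv2.resize(a,None,fx=5,fy=5,interpolation=2))
E
```

```text
t 9.1 tcp [ 0.5675 -0.0657  0.0557] jaw 101.32 q [-0.24  0.44  0.38  1.74 -0.19  1.    1.98] F [-0.2 -0.4 -0.1] w 0.0301
.5715,-.066,.03,101.5 [-0.0039, -0.0011, 0.0257, 0.0011, -0.0043, -0.0032]
```

View pics/scene9.png

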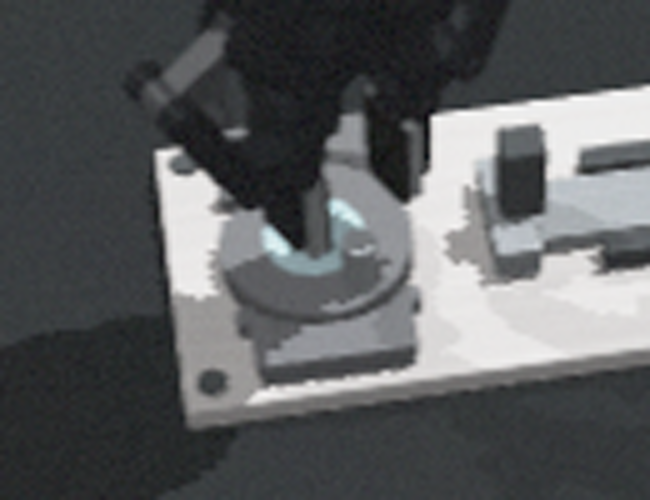

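Emit:
{"name": "jog_arm", "arguments": {
  "targets": [
    [[0.35,-0.005,-0.001,0.005,0,-0.004,0],[0.35,-0.005,-0.001,0.012,0,-0.004,0],[0.35,-0.005,-0.001,0.02,0,-0.004,0],[0.35,-0.005,-0.001,0.024,0,-0.004,0],[0.35,-0.005,-0.001,0.024,0,-0.004,0],[0.35,-0.005,-0.001,0.024,0,-0.004,0]]
  ]
}}

```text
t: 9.65
tcp_pos: [0.5714, -0.0655, 0.0301]
eef_rot: [0.314, -3.123, -0.002]
force: [-0.1, 0.5, -0.2]
gripper_width: 0.03
```

```bash
python3 - <<'E'
from h import *
from plant import camera
for n in("scene",):
    c=camera(n); np.savez(n+"2.npz",**c)
    u,v=(316,290) if n=="top" else (290,213)
    a=c["image"][v-50:v+50,u-65:u+65,::-1];cv2.imwrite(f"pics/{n}10.png",cv2.resize(a,None,fx=5,fy=5,interpolation=2))
E
python3 go.py
python3 - <<'E'
import numpy as np
from go import delta
from plant import robot
C=np.array([.5467,-.0713]); s=robot.get_state(); rows=[]
for i,rel in enumerate(range(-61,-200,-6)):
    a=np.radians(rel+72.5);p=C+.025*np.array([np.cos(a),np.sin(a)])
    print(rel,np.round(delta([*p,.031],rel+162.5,s),4))
E
```

```text
t 9.7 tcp [ 0.5718 -0.0656  0.0305] jaw 101.49 q [-0.23  0.48  0.37  1.75 -0.21  0.95  1.99] F [-0.4  0.4 -0.4] w 0.0299
-61 [ 0.0007 -0.0006 -0.0004  0.0015 -0.0023 -0.0002]
-67 [ 0.0009 -0.0032 -0.0005  0.0013 -0.0024  0.1045]
-73 [ 0.0013 -0.0058 -0.0005  0.0012 -0.0024  0.2092]
-79 [ 0.002  -0.0083 -0.0005  0.0011 -0.0025  0.3139]
-85 [ 0.0029 -0.0108 -0.0005  0.001  -0.0026  0.4187]
-91 [ 4.100e-03 -1.310e-02 -5.000e-04  8.000e-04 -2.600e-03  5.234e-01]
-97 [ 5.500e-03 -1.530e-02 -5.000e-04  7.000e-04 -2.700e-03  6.281e-01]
-103 [ 7.200e-03 -1.740e-02 -5.000e-04  5.000e-04 -2.700e-03  7.328e-01]
-109 [ 9.000e-03 -1.920e-02 -5.000e-04  4.000e-04 -2.800e-03  8.375e-01]
-115 [ 1.100e-02 -2.080e-02 -5.000e-04  3.000e-04 -2.800e-03  9.423e-01]
-121 [ 1.320e-02 -2.230e-02 -5.000e-04  1.000e-04 -2.800e-03  1.047e+00]
-127 [ 1.5600e-02 -2.3500e-02 -4.0000e-04 -0.0000e+00 -2.9000e-03  1.1517e+00]
-133 [ 1.8000e-02 -2.4400e-02 -4.0000e-04 -2.0000e-04 -2.9000e-03  1.2564e+00]
-139 [ 2.0500e-02 -2.5100e-02 -4.0000e-04 -3.0000e-04 -2.9000e-03  1.3611e+00]
-145 [ 2.3100e-02 -2.5500e-02 -4.0000e-04 -5.0000e-04 -2.9000e-03  1.4659e+00]
-151 [ 2.5700e-02 -2.5600e-02 -4.0000e-04 -7.0000e-04 -2.9000e-03  1.5706e+00]
-157 [ 2.8400e-02 -2.5500e-02 -4.0000e-04 -8.0000e-04 -2.9000e-03  1.6753e+00]
-163 [ 3.09e-02 -2.51e-02 -4.00e-04 -1.00e-03 -2.90e-03  1.78e+00]
-169 [ 3.3500e-02 -2.4400e-02 -4.0000e-04 -1.2000e-03 -2.9000e-03  1.8847e+00]
-175 [ 3.5900e-02 -2.3500e-02 -4.0000e-04 -1.3000e-03 -2.9000e-03  1.9895e+00]
-181 [ 3.8200e-02 -2.2300e-02 -4.0000e-04 -1.5000e-03 -2.9000e-03  2.0942e+00]
-187 [ 4.0400e-02 -2.0900e-02 -4.0000e-04 -1.7000e-03 -2.9000e-03  2.1989e+00]
-193 [ 4.2500e-02 -1.9200e-02 -4.0000e-04 -1.9000e-03 -2.9000e-03  2.3036e+00]
-199 [ 4.4300e-02 -1.7400e-02 -4.0000e-04 -2.1000e-03 -2.8000e-03  2.4083e+00]
```

View pics/scene10.png

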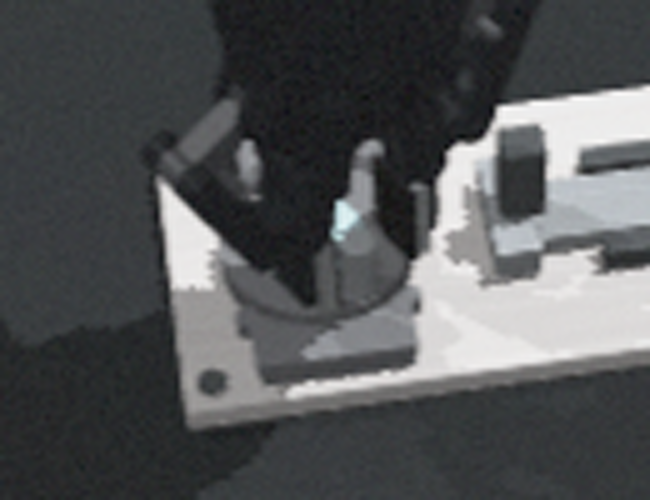

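The fingers straddle the stud. The trailing (right) finger now pushes it clockwise along the arc.

Emit:
{"name": "jog_arm", "arguments": {
  "targets": [
    [[0.35,0.001,-0.003,0,0,0,0.105],[0.35,0.0013,-0.0058,0,0,0,0.21],[0.35,0.002,-0.0083,0,0,0,0.315],[0.35,0.003,-0.0108,0,0,0,0.42],[0.35,0.004,-0.0131,0,0,0,0.524],[0.35,0.0055,-0.0153,0,0,0,0.628],[0.35,0.0072,-0.0174,0,0,0,0.733],[0.35,0.009,-0.0192,0,0,0,0.838],[0.35,0.011,-0.0208,0,0,0,0.942],[0.35,0.0132,-0.0223,0,0,0,1.047],[0.35,0.0132,-0.0223,0,0,0,1.047],[0.35,0.0132,-0.0223,0,0,0,1.047]]
  ]
}}

```text
t: 10.7
tcp_pos: [0.565, -0.089, 0.0317]
eef_rot: [1.287, 2.866, 0.003]
force: [4.6, 2.8, 1.1]
gripper_width: 0.0298
```

```bash
cat > arc.py <<'E'
import sys,numpy as np
from go import delta
from plant import robot
C=np.array([.5467,-.0713]); s=robot.get_state()
for rel in map(float,sys.argv[1:]):
    a=np.radians(rel+72.5);p=C+.025*np.array([np.cos(a),np.sin(a)])
    print(rel,delta([*p,.031],rel+162.5,s))
E
cat > pic.py <<'E'
import sys
from h import *
from plant import camera
n,k,u,v=sys.argv[1],sys.argv[2],int(sys.argv[3]),int(sys.argv[4])
c=camera(n); np.savez(n+"2.npz",**c)
a=c["image"][v-50:v+50,u-65:u+65,::-1];cv2.imwrite(f"pics/{n}{k}.png",cv2.resize(a,None,fx=5,fy=5,interpolation=2))
E
python3 pic.py scene 11 290 213; python3 go.py; python3 arc.py -127 -133 -139 -145 -151 -157 -163 -169 -175 -181
```

```text
t 10.75 tcp [ 0.565  -0.0892  0.0316] jaw 41.67 q [-0.37  0.51  0.61  1.77 -0.35  0.97  1.11] F [5.6 2.1 1.8] w 0.0299
-127.0 [0.0007, -0.0045, 0.0006, 0.0016, -0.0005, 0.1077]
-133.0 [0.0011, -0.007, 0.0006, 0.0016, -0.0006, 0.2124]
-139.0 [0.0018, -0.0096, 0.0006, 0.0015, -0.0007, 0.3171]
-145.0 [0.0028, -0.012, 0.0006, 0.0015, -0.0007, 0.4219]
-151.0 [0.004, -0.0143, 0.0006, 0.0015, -0.0008, 0.5266]
-157.0 [0.0054, -0.0165, 0.0006, 0.0014, -0.0009, 0.6313]
-163.0 [0.007, -0.0186, 0.0006, 0.0014, -0.001, 0.736]
-169.0 [0.0089, -0.0204, 0.0006, 0.0014, -0.0011, 0.8407]
-175.0 [0.0109, -0.022, 0.0006, 0.0013, -0.0011, 0.9455]
-181.0 [0.0131, -0.0235, 0.0006, 0.0013, -0.0012, 1.0502]
```

View pics/scene11.png

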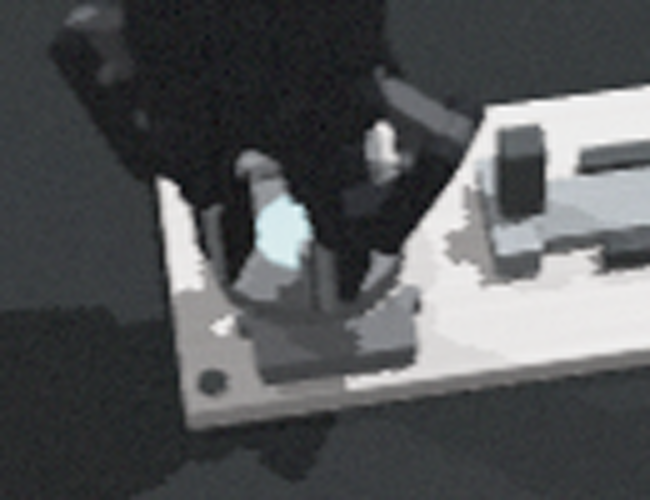

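The push reaction is about 6 N, opposite the motion, and the stud is hidden behind the gripper. I'll continue.

Emit:
{"name": "jog_arm", "arguments": {
  "targets": [
    [[0.35,0.0007,-0.0035,0,0,0,0.08],[0.35,0.0011,-0.006,0,0,0,0.16],[0.35,0.0014,-0.008,0,0,0,0.24],[0.35,0.0018,-0.0096,0,0,0,0.317],[0.35,0.0028,-0.012,0,0,0,0.42],[0.35,0.004,-0.0143,0,0,0,0.526],[0.35,0.004,-0.0143,0,0,0,0.526],[0.35,0.004,-0.0143,0,0,0,0.526]]
  ]
}}

```text
t: 11.42
tcp_pos: [0.5496, -0.0969, 0.0306]
eef_rot: [-1.984, -2.432, 0.002]
force: [-0.5, -1.2, 0.6]
gripper_width: 0.0298
```

```bash

python3 pic.py scene 12 290 213; python3 go.py; python3 arc.py -157 -163 -169 -175 -181 -187
```

```text
t 11.47 tcp [ 0.5499 -0.0967  0.0307] jaw 11.62 q [-0.45  0.52  0.73  1.81 -0.42  0.97  0.66] F [-0.8 -0.7  0.7] w 0.0301
-157.0 [0.0007, -0.0006, -0.0003, -0.0025, -0.0011, 0.1068]
-163.0 [0.0011, -0.0032, -0.0003, -0.0025, -0.001, 0.2115]
-169.0 [0.0017, -0.0058, -0.0003, -0.0026, -0.0009, 0.3162]
-175.0 [0.0027, -0.0082, -0.0003, -0.0026, -0.0007, 0.4209]
-181.0 [0.0039, -0.0105, -0.0003, -0.0027, -0.0006, 0.5257]
-187.0 [0.0053, -0.0127, -0.0003, -0.0027, -0.0005, 0.6304]
```

View pics/scene12.png

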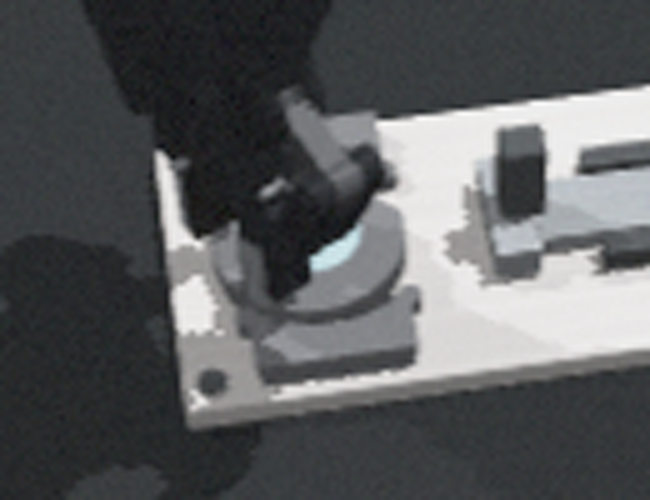

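The flat has come round to about (390,195), facing up-right, so the stud is following. I'll go on to roughly -187 on the tool arc.

Emit:
{"name": "jog_arm", "arguments": {
  "targets": [
    [[0.35,0.0007,-0.001,0,0,0,0.1],[0.35,0.0011,-0.0032,0,0,0,0.21],[0.35,0.0017,-0.0058,0,0,0,0.316],[0.35,0.0027,-0.0082,0,0,0,0.42],[0.35,0.0039,-0.0105,0,0,0,0.526],[0.35,0.0053,-0.0127,0,0,0,0.63],[0.35,0.0053,-0.0127,0,0,0,0.63],[0.35,0.0053,-0.0127,0,0,0,0.63]]
  ]
}}

```text
t: 12.13
tcp_pos: [0.5366, -0.0937, 0.0307]
eef_rot: [-2.639, -1.701, 0.003]
force: [0.2, -0.1, -0.0]
gripper_width: 0.0296
```

```bash

python3 pic.py scene 13 290 213; python3 pic.py top 13 316 290;python3 go.py; python3 arc.py -187 -193 -199 -205
```

```text
t 12.23 tcp [ 0.5368 -0.0938  0.0308] jaw -24.45 q [-0.57  0.55  0.89  1.85 -0.51  0.99  0.11] F [-0.3 -0.2  0.4] w 0.0299
-187.0 [-0.0004, -0.0003, -0.0002, -0.0023, -0.0001, 0.0008]
-193.0 [-0.0003, -0.0029, -0.0002, -0.0023, 0.0, 0.1055]
-199.0 [0.0001, -0.0055, -0.0002, -0.0023, 0.0001, 0.2103]
-205.0 [0.0008, -0.008, -0.0002, -0.0023, 0.0003, 0.315]
```

View pics/scene13.png

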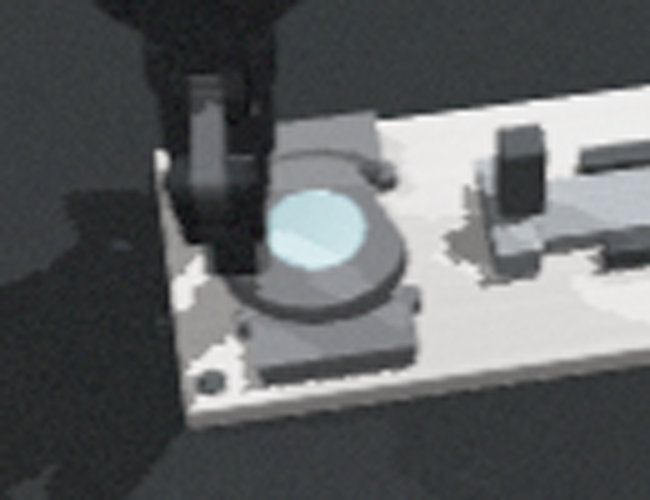

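View pics/top13.png

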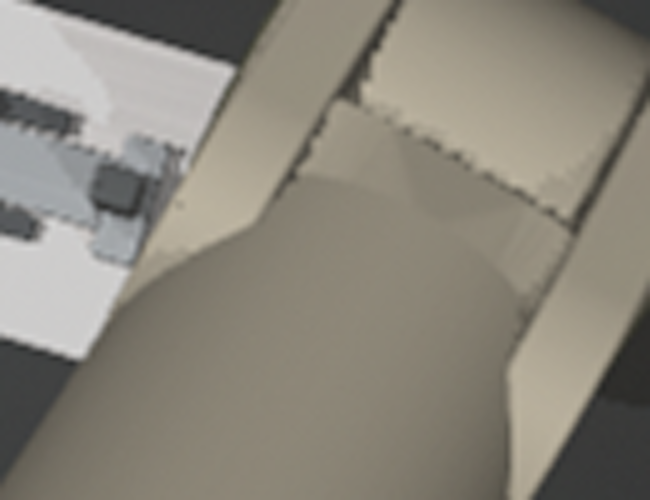

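```bash
python3 - <<'E'
from h import *
c=np.load("scene2.npz")
a=c["image"][190:235,280:320,::-1];cv2.imwrite("pics/z13.png",cv2.resize(a,None,fx=12,fy=12,interpolation=2))
E
```

```text
(no output)
```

View pics/z13.png

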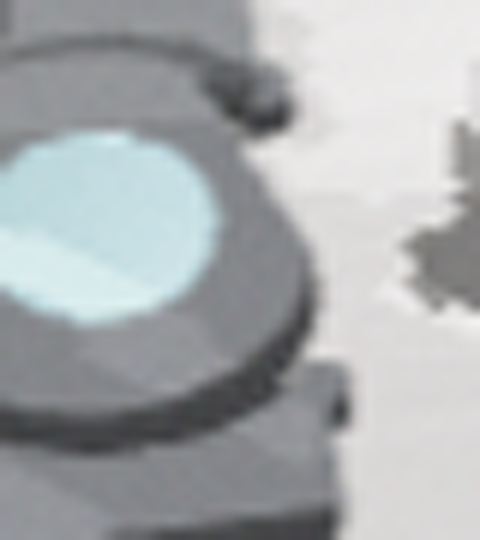

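```bash
python3 - <<'E'
from h import *
c=np.load("scene2.npz")
P=lambda p:ray(c,280+(p[0]+.5)/12-.5,190+(p[1]+.5)/12-.5,.024)
a=P((205,80));b=P((308,245));d=a-b;print(a,b,np.linalg.norm(d),"normal ang rel nest",np.degrees(np.arctan2(d[1],d[0]))-90-72.5)
g=P((107,225));m=(a+b)/2-g;print(g,m,np.linalg.norm(m),np.degrees(np.arctan2(m[1],m[0]))-72.5)
E
```

```text
[ 0.52787762 -0.04441354  0.024     ] [ 0.56203889 -0.04474175  0.024     ] 0.03416285489785246 normal ang rel nest 16.94953900829168
[ 0.54564229 -0.06841243  0.024     ] [-0.00068404  0.02383479  0.        ] 0.0238446010754515 19.143885751220125
```

The flat still points about 18° short of the bar. I'll push another 18°.

Emit:
{"name": "jog_arm", "arguments": {
  "targets": [
    [[0.35,-0.0003,-0.0029,0,0,0,0.105],[0.35,0.0001,-0.0055,0,0,0,0.21],[0.35,0.0008,-0.008,0,0,0,0.315],[0.35,0.0008,-0.008,0,0,0,0.315],[0.35,0.0008,-0.008,0,0,0,0.315]]
  ]
}}

```text
t: 12.65
tcp_pos: [0.5297, -0.0897, 0.0308]
eef_rot: [-2.874, -1.266, 0.003]
force: [-0.4, -0.0, 0.0]
gripper_width: 0.0298
```

```bash

python3 pic.py scene 14 290 213; python3 go.py;  python3 arc.py -205 -211; python3 - <<'E'
from h import *
c=np.load("scene2.npz")
a=c["image"][190:235,280:320,::-1];cv2.imwrite("pics/z14.png",cv2.resize(a,None,fx=12,fy=12,interpolation=2))
E
```

```text
t 12.7 tcp [ 0.5298 -0.0898  0.0308] jaw -42.46 q [-0.64  0.57  0.97  1.87 -0.56  1.   -0.17] F [-0.2  0.5 -0.6] w 0.03
-205.0 [0.0, -0.0, -0.0002, -0.0021, 0.0007, 0.0006]
-211.0 [0.0002, -0.0026, -0.0002, -0.0021, 0.0008, 0.1054]
```

View pics/z14.png

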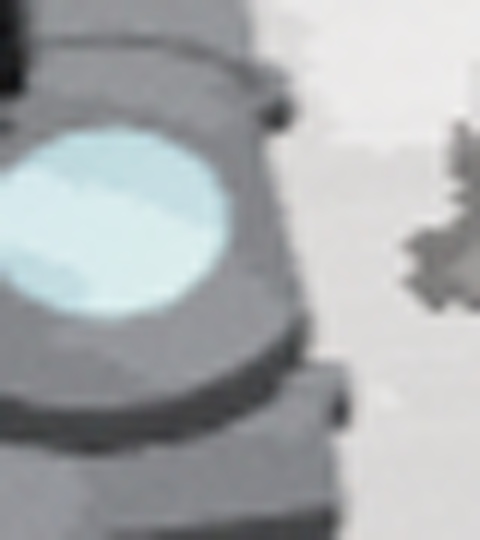

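View pics/scene14.png

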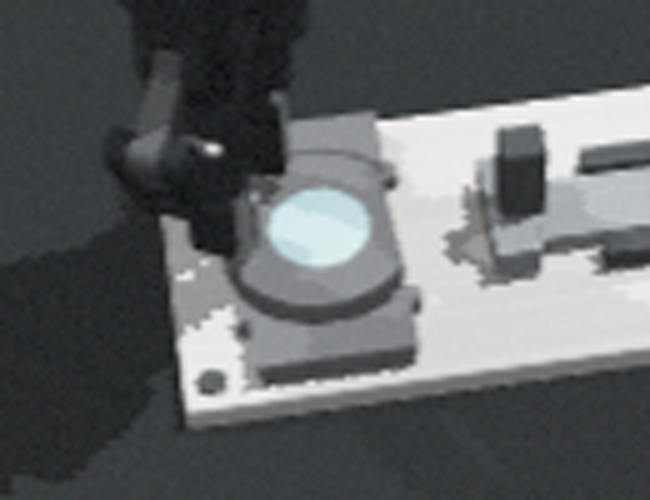

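```bash
python3 - <<'E'
from h import *
c=np.load("scene2.npz")
P=lambda p:ray(c,280+(p[0]+.5)/12-.5,190+(p[1]+.5)/12-.5,.024)
for a,b in(((258,125),(305,315)),((262,140),(300,300)),((255,110),(305,315))):
    a=P(a);b=P(b);d=a-b;print(a,b,np.linalg.norm(d),"rel nest",np.degrees(np.arctan2(d[1],d[0]))-90-72.5)
E
```

```text
[ 0.53899785 -0.04132996  0.024     ] [ 0.57306401 -0.05067923  0.024     ] 0.03532580021719445 rel nest 2.153338283310376
[ 0.54176983 -0.04204864  0.024     ] [ 0.57035311 -0.05011871  0.024     ] 0.029700672970456702 rel nest 1.7337412095220088
[ 0.53628109 -0.04048066  0.024     ] [ 0.57306401 -0.05067923  0.024     ] 0.0381705896553944 rel nest 2.003237545674523
```

The flat now faces the bar to within about 2°. I'll back off the stud and rise.

Emit:
{"name": "jog_arm", "arguments": {
  "targets": [
    [[0.35,0,0.002,0,0,0,0],[0.35,0,0.004,0,0,0,0],[0.35,0,0.004,0,0,0,0],[0.35,0,0.004,-0.02,0,0,0],[0.35,0,0.004,-0.05,0,0,0],[0.35,0,0.004,-0.08,0,0,0],[0.35,0,0.004,-0.08,0,0,0]]
  ]
}}

```text
t: 13.28
tcp_pos: [0.5356, -0.0942, 0.1159]
eef_rot: [2.877, 1.258, 0.008]
force: [0.6, -1.0, 0.9]
gripper_width: 0.03
```

```bash
python3 go.py .5764,.0223,.1,-17.5
```

```text
t 13.28 tcp [ 0.5356 -0.0942  0.1159] jaw -42.78 q [-0.71  0.47  1.07  1.79 -0.45  1.15 -0.24] F [ 0.6 -1.   0.9] w 0.03
.5764,.0223,.1,-17.5 [0.1131, -0.0492, 0.0162, 0.0044, -0.0029, -0.4412]
```

Emit:
{"name": "jog_arm", "arguments": {
  "targets": [
    [[0,0.025,-0.011,0,0,0,-0.1],[0,0.055,-0.024,0.005,0,0,-0.2],[0,0.085,-0.037,0.01,0,0,-0.3],[0,0.105,-0.046,0.015,0,0,-0.4],[0,0.113,-0.049,0.016,0,0,-0.44],[0,0.113,-0.049,0.016,0,0,-0.44],[0,0.113,-0.049,0.016,0,0,-0.44],[0,0.113,-0.049,0.016,0,0,-0.44]]
  ]
}}

```text
t: 13.95
tcp_pos: [0.5732, 0.0213, 0.0952]
eef_rot: [-2.538, -1.849, 0.002]
force: [-0.3, -0.3, 0.1]
gripper_width: 0.0003
```

```bash
python3 go.py .5764,.0223,.06,-17.5; python3 pic.py scene 15 330 205;python3 pic.py top 15 285 280
```

```text
t 13.95 tcp [0.5732 0.0213 0.0952] jaw -17.84 q [-0.77  0.52  0.91  1.72 -0.44  1.13 -0.04] F [-0.3 -0.3  0.1] w 0.0003
.5764,.0223,.06,-17.5 [0.0019, 0.0028, 0.0352, -0.0017, 0.0004, -0.0059]
```

View pics/scene15.png

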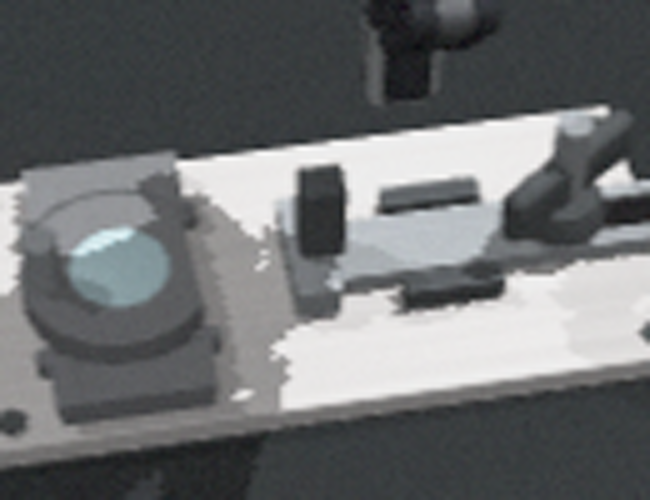

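View pics/top15.png

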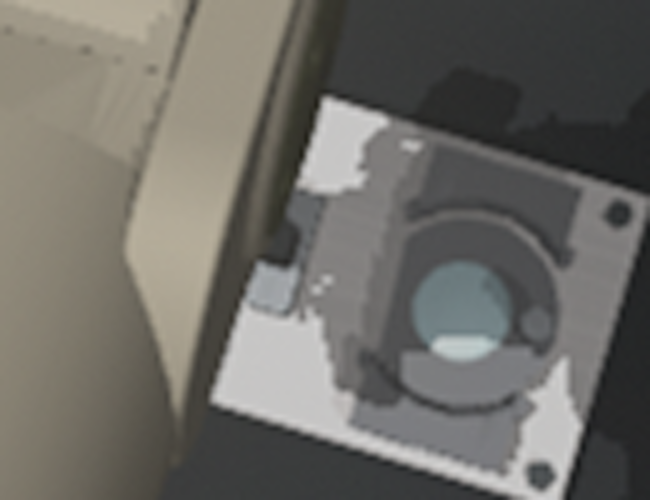

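The top view shows the glass centre at (463,310) and the stud at (538,322) in the crop. I'll use these to compute the lens angle and re-measure the fin.

```bash
python3 - <<'E'
from h import *
t=np.load("top2.npz");s=np.load("scene2.npz")
T=lambda p,z:ray(t,220+(p[0]+.5)/5-.5,230+(p[1]+.5)/5-.5,z)
S=lambda p,z:ray(s,265+(p[0]+.5)/5-.5,155+(p[1]+.5)/5-.5,z)
g=T((463,310),.024);q=T((538,322),.046);d=q-g;print(g,q,np.linalg.norm(d[:2]),np.degrees(np.arctan2(-d[1],-d[0]))-72.5)
C=np.array([.5469,-.0712]);u=np.array([.3007,.9537])
f=S((321,172),.058)[:2];print("fin top centre",f,(f-C)@u,(f-C)@[-u[1],u[0]])
f=S((310,212),.026);
f=T((279,242),.058)[:2];print("fin top view visible corner",f,(f-C)@u)
b=S((302,312),.012)[:2];print("bar face bottom corner",b,(b-C)@u)
E
```

```text
[ 0.54407384 -0.070328    0.024     ] [ 0.53801895 -0.09536835  0.046     ] 0.025762001779348058 3.9064970632911837
fin top centre [ 0.56512198 -0.00163019] 0.0718280796400477 0.003541341790389115
fin top view visible corner [ 0.56486403 -0.00739319] 0.06625433804992559
bar face bottom corner [ 0.58270006 -0.01757438] 0.061907829185938124
```

```bash
python3 go.py .577,.0242,.036,-17.5
```

```text
t 14.05 tcp [0.5733 0.0216 0.0952] jaw -17.81 q [-0.77  0.52  0.91  1.72 -0.44  1.13 -0.04] F [ 0.1 -0.5  0.2] w -0.0001
.577,.0242,.036,-17.5 [0.0036, 0.0029, 0.0592, -0.0018, -0.0001, -0.0054]
```

Emit:
{"name": "jog_arm", "arguments": {
  "targets": [
    [[0,0.0036,0.0029,0.01,0,0,-0.005],[0,0.0036,0.0029,0.03,0,0,-0.005],[0,0.0036,0.0029,0.045,0,0,-0.005],[0,0.0036,0.0029,0.055,0,0,-0.005],[0,0.0036,0.0029,0.059,0,0,-0.005],[0,0.0036,0.0029,0.059,0,0,-0.005],[0,0.0036,0.0029,0.059,0,0,-0.005]]
  ]
}}

```text
t: 14.63
tcp_pos: [0.5775, 0.026, 0.0361]
eef_rot: [-2.529, -1.861, 0.001]
force: [0.3, -0.8, -0.5]
gripper_width: 0.0
```

```bash
python3 go.py .577,.0242,.036,-17.5; python3 pic.py scene 16 330 205
```

```text
t 14.63 tcp [0.5775 0.026  0.0361] jaw -17.31 q [-0.73  0.6   0.85  1.76 -0.51  1.03  0.  ] F [ 0.3 -0.8 -0.5] w 0.0
.577,.0242,.036,-17.5 [-0.0018, 0.0, 0.0001, -0.0019, -0.0002, 0.0033]
```

View pics/scene16.png

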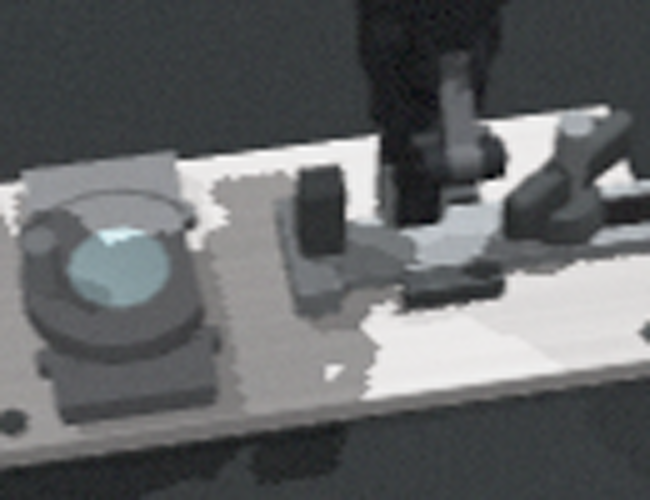

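The closed fingers stand behind the fin, in line with it. I'll push toward the nest.

Emit:
{"name": "jog_arm", "arguments": {
  "targets": [
    [[0,-0.005,0,0,0,0,0],[0,-0.01,0,0,0,0,0],[0,-0.015,0,0,0,0,0],[0,-0.02,0,0,0,0,0],[0,-0.025,0,0,0,0,0],[0,-0.03,0,0,0,0,0],[0,-0.034,0,0,0,0,0],[0,-0.037,0,0,0,0,0],[0,-0.037,0,0,0,0,0],[0,-0.037,0,0,0,0,0]]
  ]
}}

```text
t: 15.52
tcp_pos: [0.5658, -0.0096, 0.0356]
eef_rot: [-2.529, -1.86, 0.003]
force: [-0.4, -0.9, -0.2]
gripper_width: 0.0003
```

```bash
python3 go.py; python3 pic.py scene 17 310 205
```

```text
t 15.52 tcp [ 0.5658 -0.0096  0.0356] jaw -17.32 q [-0.69  0.58  0.86  1.79 -0.51  1.01  0.06] F [-0.4 -0.9 -0.2] w 0.0003
```

View pics/scene17.png

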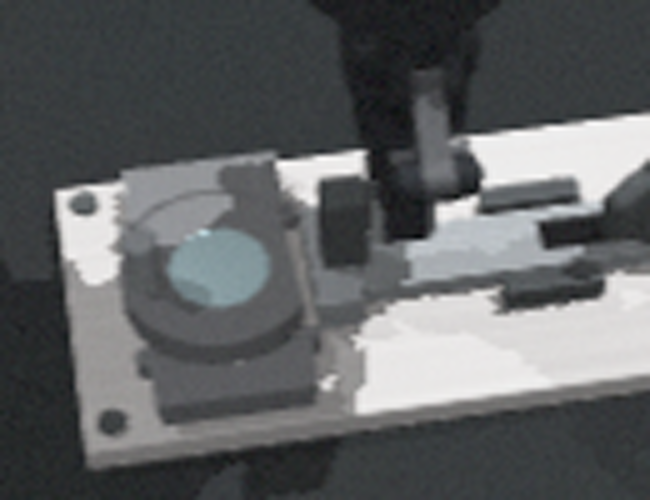

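The bar is now a few millimetres from the flat. I'll nudge it the rest of the way and watch the force.

Emit:
{"name": "jog_arm", "arguments": {
  "targets": [
    [[0,-0.0015,0,0,0,0,0],[0,-0.003,0,0,0,0,0],[0,-0.0045,0,0,0,0,0],[0,-0.0045,0,0,0,0,0]]
  ]
}}

```text
t: 15.9
tcp_pos: [0.5646, -0.0133, 0.0356]
eef_rot: [-2.528, -1.861, 0.002]
force: [0.6, 1.4, -1.2]
gripper_width: 0.0002
```

Emit:
{"name": "jog_arm", "arguments": {
  "targets": [
    [[0,-0.001,0,0,0,0,0],[0,-0.002,0,0,0,0,0],[0,-0.002,0,0,0,0,0]]
  ]
}}

```text
t: 16.15
tcp_pos: [0.5641, -0.0152, 0.0357]
eef_rot: [-2.528, -1.861, 0.002]
force: [-0.0, 2.4, -1.5]
gripper_width: -0.0001
```

```bash
python3 go.py; python3 pic.py scene 18 310 205
```

```text
t 16.15 tcp [ 0.5641 -0.0152  0.0357] jaw -17.28 q [-0.68  0.57  0.86  1.79 -0.5   1.01  0.08] F [-0.   2.4 -1.5] w -0.0001
```

View pics/scene18.png

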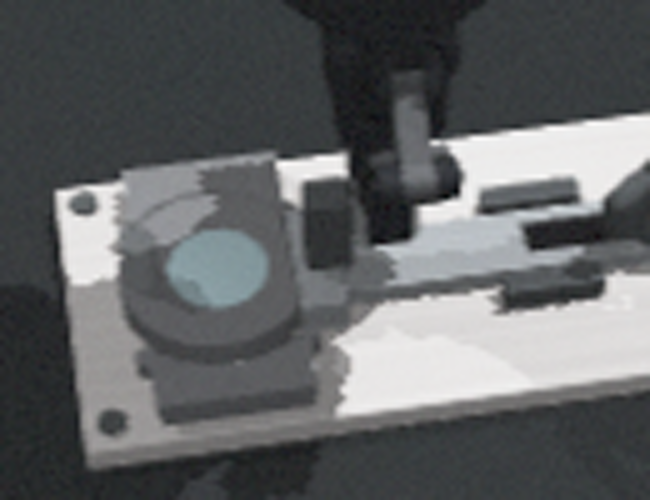

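Emit:
{"name": "jog_arm", "arguments": {
  "targets": [
    [[0,-0.001,0,0,0,0,0],[0,-0.0015,0,0,0,0,0],[0,-0.0015,0,0,0,0,0]]
  ]
}}

```text
t: 16.45
tcp_pos: [0.5637, -0.0167, 0.0358]
eef_rot: [-2.528, -1.861, 0.002]
force: [-0.0, 1.3, -0.8]
gripper_width: 0.0
```

Emit:
{"name": "jog_arm", "arguments": {
  "targets": [
    [[0,-0.001,0,0,0,0,0],[0,-0.0015,0,0,0,0,0],[0,-0.0015,0,0,0,0,0]]
  ]
}}

```text
t: 16.7
tcp_pos: [0.5633, -0.0182, 0.0358]
eef_rot: [-2.528, -1.861, 0.002]
force: [-0.6, 2.7, -0.3]
gripper_width: 0.0002
```

```bash
python3 go.py; python3 pic.py scene 19 310 205
```

```text
t 16.7 tcp [ 0.5633 -0.0182  0.0358] jaw -17.29 q [-0.68  0.57  0.86  1.8  -0.5   1.01  0.08] F [-0.6  2.7 -0.3] w 0.0002
```

View pics/scene19.png

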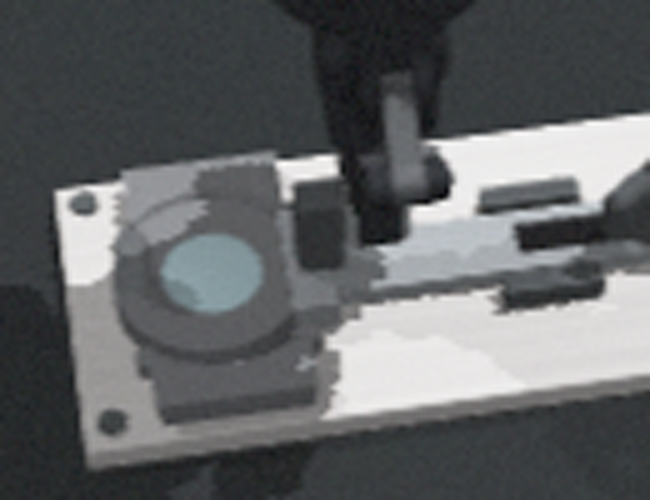

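The bar touches and pushes the lens back within the nest's play; the glass moved from x=218 to 212 in the crop. I'll keep going in small steps until it seats.

Emit:
{"name": "jog_arm", "arguments": {
  "targets": [
    [[0,-0.0005,0,0,0,0,0],[0,-0.001,0,0,0,0,0],[0,-0.001,0,0,0,0,0]]
  ]
}}

```text
t: 17.0
tcp_pos: [0.5632, -0.0185, 0.0358]
eef_rot: [-2.528, -1.862, 0.001]
force: [0.5, 3.9, -1.2]
gripper_width: 0.0003
```

Emit:
{"name": "jog_arm", "arguments": {
  "targets": [
    [[0,-0.0005,0,0,0,0,0],[0,-0.001,0,0,0,0,0],[0,-0.001,0,0,0,0,0]]
  ]
}}

```text
t: 17.25
tcp_pos: [0.5632, -0.0187, 0.0359]
eef_rot: [-2.526, -1.862, -0.0]
force: [0.4, 5.9, -0.8]
gripper_width: -0.0001
```

```bash
python3 go.py; python3 pic.py scene 20 310 205
```

```text
t 17.25 tcp [ 0.5632 -0.0187  0.0359] jaw -17.21 q [-0.67  0.57  0.86  1.8  -0.5   1.01  0.08] F [ 0.4  5.9 -0.8] w -0.0001
```

View pics/scene20.png

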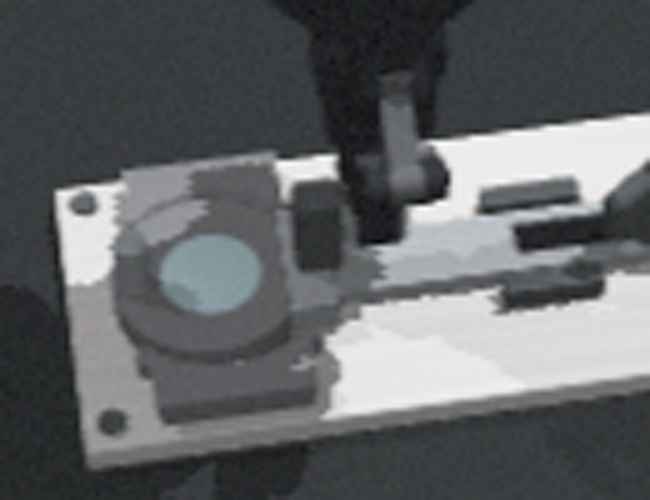

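The tool has stopped while the force builds up. I'll add a little more preload and then retreat.

Emit:
{"name": "jog_arm", "arguments": {
  "targets": [
    [[0,-0.001,0,0,0,0,0],[0,-0.002,0,0,0,0,0],[0,-0.003,0,0,0,0,0],[0,-0.003,0,0,0,0,0]]
  ]
}}

```text
t: 17.63
tcp_pos: [0.563, -0.019, 0.0359]
eef_rot: [-2.523, -1.864, -0.004]
force: [3.0, 12.2, -2.3]
gripper_width: 0.0002
```

```bash
python3 go.py; python3 pic.py scene 21 310 205
```

```text
t 17.63 tcp [ 0.563  -0.019   0.0359] jaw -17.08 q [-0.67  0.57  0.86  1.8  -0.51  1.01  0.09] F [ 3.  12.2 -2.3] w 0.0002
```

View pics/scene21.png

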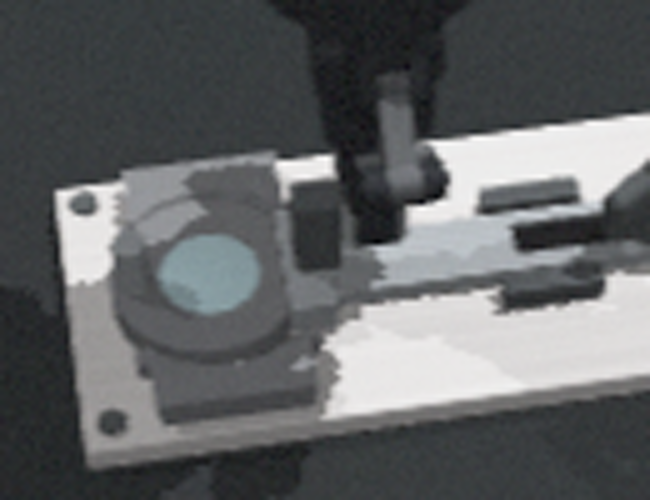

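The bar is firmly seated at 12 N, well above its 2 N friction. I'll back off and rise.

Emit:
{"name": "jog_arm", "arguments": {
  "targets": [
    [[0,0.006,0,0,0,0,0],[0,0.012,0,0,0,0,0],[0,0.018,0,0,0,0,0],[0,0.022,0,-0.02,0,0,0],[0.3,0.03,0,-0.05,0,0,-0.1],[0.3,0.05,0,-0.08,0,0,-0.2],[0.3,0.08,0,-0.09,0,0,-0.3],[0.3,0.1,0,-0.09,0,0,-0.4],[0.3,0.1,0,-0.09,0,0,-0.4],[0.3,0.1,0,-0.09,0,0,-0.4]]
  ]
}}

```text
t: 18.52
tcp_pos: [0.5921, 0.0738, 0.1258]
eef_rot: [-2.106, -2.329, 0.001]
force: [0.1, -1.1, -0.3]
gripper_width: 0.0255
```

```bash
python3 go.py; python3 pic.py scene 22 330 205;python3 pic.py top 22 300 280
```

```text
t 18.52 tcp [0.5921 0.0738 0.1258] jaw 5.75 q [-0.77  0.5   0.81  1.62 -0.38  1.19  0.22] F [ 0.1 -1.1 -0.3] w 0.0255
```

View pics/scene22.png

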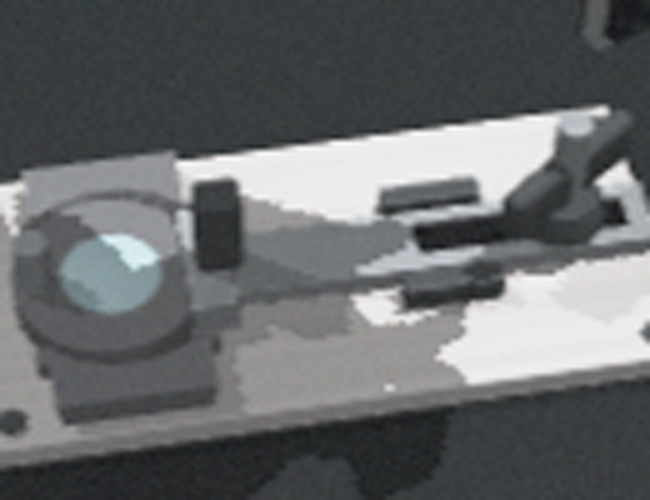

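View pics/top22.png

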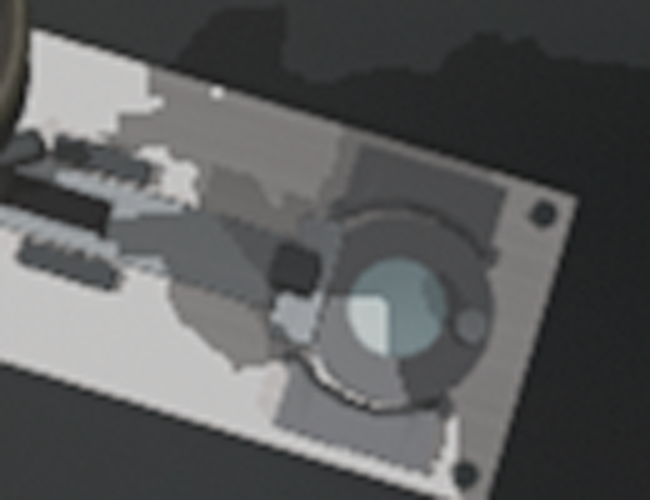

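The bar lies flush on the flat in both views: the top-view contact line runs from (340,230) to (318,345) and is parallel to the bar. Next I measure the wing nut.

```bash
python3 - <<'E'
from h import *
s=np.load("scene2.npz")
a=s["image"][165:220,355:405,::-1];cv2.imwrite("pics/nutz.png",cv2.resize(a,None,fx=10,fy=10,interpolation=2))
t=np.load("top0.npz");a=t["image"][240:290,200:260,::-1];cv2.imwrite("pics/nuttop.png",cv2.resize(a,None,fx=10,fy=10,interpolation=2))
E
```

```text
(no output)
```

View pics/nutz.png

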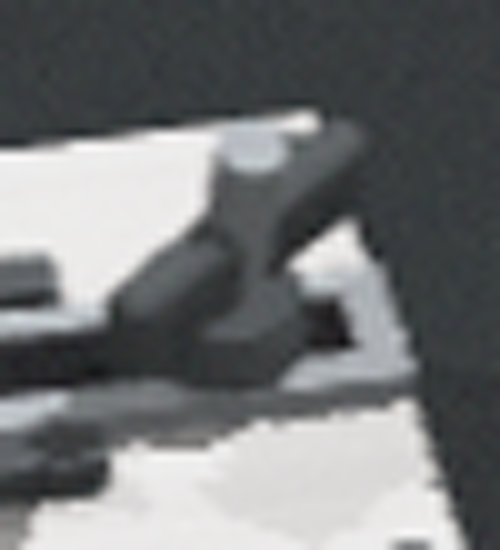

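View pics/nuttop.png

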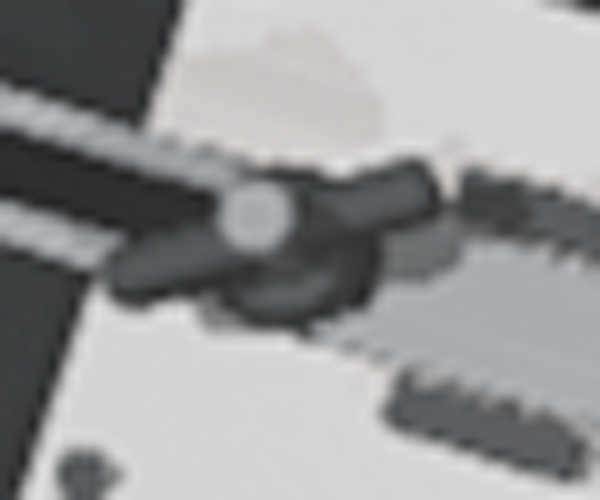

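```bash
python3 - <<'E'
from h import *
t=np.load("top0.npz");s=np.load("scene2.npz")
T=lambda p,z:ray(t,200+(p[0]+.5)/10-.5,240+(p[1]+.5)/10-.5,z)
S=lambda p,z:ray(s,355+(p[0]+.5)/10-.5,165+(p[1]+.5)/10-.5,z)
a=T((130,265),.05);b=T((415,180),.05);print((a+b)/2,np.linalg.norm(a-b),np.degrees(np.arctan2(*(a-b)[[1,0]])))
a=S((345,135),.05);b=S((135,290),.05);print((a+b)/2,np.linalg.norm(a-b),np.degrees(np.arctan2(*(a-b)[[1,0]])))
print(T((255,215),.065),S((252,148),.065))
E
python3 go.py .5933,.077,.075,17.5
```

```text
[0.59406861 0.07574557 0.05      ] 0.05041785361659323 106.51753822341327
[0.59136993 0.0798812  0.05      ] 0.05140781222687414 105.00328312923905
[0.59339345 0.07700325 0.065     ] [0.59087982 0.08042238 0.065     ]
t 18.62 tcp [0.5915 0.0711 0.1256] jaw 5.48 q [-0.77  0.5   0.81  1.62 -0.38  1.19  0.22] F [ 0.1 -0.7 -0.1] w 0.0254
.5933,.077,.075,17.5 [0.0057, 0.0025, 0.0506, -0.0026, -0.0003, -0.2099]
```

Emit:
{"name": "jog_arm", "arguments": {
  "targets": [
    [[0.3,0.006,0.002,0.01,0,0,-0.1],[0.3,0.006,0.002,0.025,0,0,-0.184],[0.3,0.006,0.002,0.04,0,0,-0.184],[0.3,0.006,0.002,0.048,0,0,-0.184],[0.3,0.006,0.002,0.048,0,0,-0.184],[0.3,0.006,0.002,0.048,0,0,-0.184]]
  ]
}}

```text
t: 19.12
tcp_pos: [0.5928, 0.0776, 0.0777]
eef_rot: [-1.888, -2.508, 0.003]
force: [0.1, -0.6, -0.2]
gripper_width: 0.0256
```

```bash
python3 go.py .5928,.0776,.037,16; python3 pic.py scene 23 380 195
```

```text
t 19.12 tcp [0.5928 0.0776 0.0777] jaw 16.03 q [-0.73  0.54  0.74  1.66 -0.4   1.1   0.41] F [ 0.1 -0.6 -0.2] w 0.0256
.5928,.0776,.037,16 [-0.0, 0.0001, 0.0407, -0.0029, -0.001, 0.0006]
```

View pics/scene23.png

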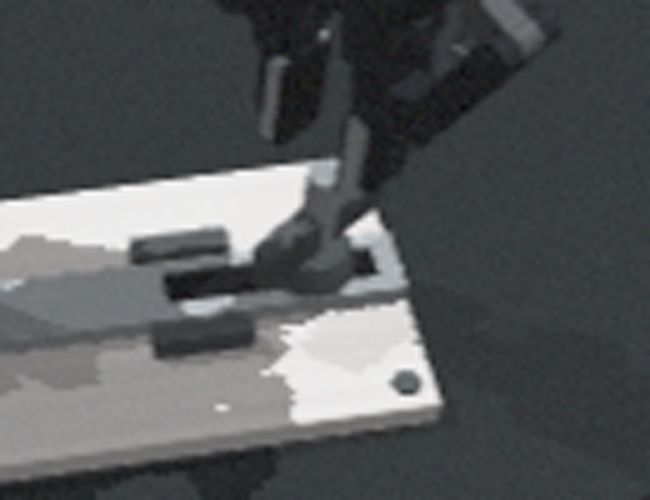

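Emit:
{"name": "jog_arm", "arguments": {
  "targets": [
    [[0.3,0,0,0.01,0,0,0],[0.3,0,0,0.018,0,0,0],[0.3,0,0,0.025,0,0,0],[0.3,0,0,0.032,0,0,0],[0.3,0,0,0.038,0,0,0],[0.3,0,0,0.041,0,0,0],[0.3,0,0,0.041,0,0,0]]
  ],
  "force": 20
}}

```text
t: 19.75
tcp_pos: [0.5924, 0.0788, 0.0358]
eef_rot: [-1.885, -2.509, 0.003]
force: [-0.6, -0.5, 1.0]
gripper_width: 0.0259
```

```bash
python3 go.py .5928,.0776,.037,16; python3 pic.py scene 24 380 195
```

```text
t 19.75 tcp [0.5924 0.0788 0.0358] jaw 16.18 q [-0.71  0.59  0.71  1.7  -0.44  1.03  0.43] F [-0.6 -0.5  1. ] w 0.0259
.5928,.0776,.037,16 [-0.0012, 0.0, -0.0012, -0.0033, -0.0016, 0.0031]
```

View pics/scene24.png

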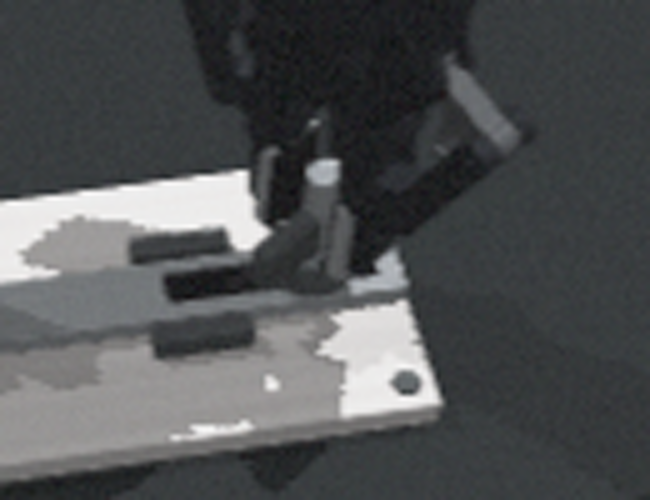

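The fingers straddle the rib and the stud. I'll narrow the gap to 17 mm and turn clockwise.

Emit:
{"name": "jog_arm", "arguments": {
  "targets": [
    [[0.2,-0.001,0,0,0,0,0],[0.2,-0.001,0,0,0,0,0],[0.2,-0.001,0,0,0,0,0.1],[0.2,-0.001,0,0,0,0,0.2],[0.2,-0.001,0,0,0,0,0.3],[0.2,-0.001,0,0,0,0,0.4],[0.2,-0.001,0,0,0,0,0.5],[0.2,-0.001,0,0,0,0,0.6],[0.2,-0.001,0,0,0,0,0.7],[0.2,-0.001,0,0,0,0,0.8],[0.2,-0.001,0,0,0,0,0.8]]
  ]
}}

```text
t: 20.72
tcp_pos: [0.5932, 0.0777, 0.0368]
eef_rot: [-2.718, -1.572, 0.003]
force: [-0.4, -0.4, -1.0]
gripper_width: 0.017
```

```bash
python3 go.py .5928,.0776,.037,16; python3 pic.py scene 25 380 195;  python3 -c "
from plant import robot;print(robot.get_state()['moment'])"
```

```text
t 20.72 tcp [0.5932 0.0777 0.0368] jaw -29.92 q [-0.82  0.66  0.89  1.7  -0.57  1.07 -0.27] F [-0.4 -0.4 -1. ] w 0.017
.5928,.0776,.037,16 [-0.0003, -0.0003, -0.0002, -0.0024, -0.0002, -0.8014]
[-0.04880314  0.12564474  0.05606672]
```

View pics/scene25.png

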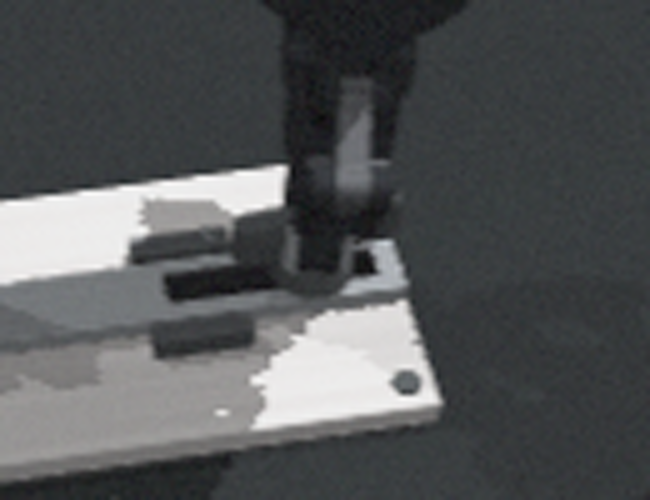

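The nut turns with no trouble. Continuing.

Emit:
{"name": "jog_arm", "arguments": {
  "targets": [
    [[0.2,0,0,0,0,0,0.1],[0.2,0,0,0.0005,0,0,0.2],[0.2,0,0,0.0005,0,0,0.3],[0.2,0,0,0.0005,0,0,0.4],[0.2,0,0,0.001,0,0,0.5],[0.2,0,0,0.001,0,0,0.6],[0.2,0,0,0.001,0,0,0.7],[0.2,0,0,0.001,0,0,0.7],[0.2,0,0,0.001,0,0,0.7]]
  ]
}}

```text
t: 21.52
tcp_pos: [0.5933, 0.078, 0.0359]
eef_rot: [-3.09, -0.56, 0.003]
force: [-0.4, 0.0, 0.2]
gripper_width: 0.0172
```

```bash
python3 go.py .5928,.0776,.037,16; python3 pic.py scene 26 380 195;  python3 -c "
from plant import robot;print(robot.get_state()['moment'])"
```

```text
t 21.52 tcp [0.5933 0.078  0.0359] jaw -69.44 q [-0.91  0.74  1.04  1.7  -0.7   1.12 -0.86] F [-0.4  0.   0.2] w 0.0172
.5928,.0776,.037,16 [-0.0006, 0.0002, -0.0011, -0.0027, -0.0, -1.4912]
[0.00968935 0.10432125 0.01036589]
```

View pics/scene26.png

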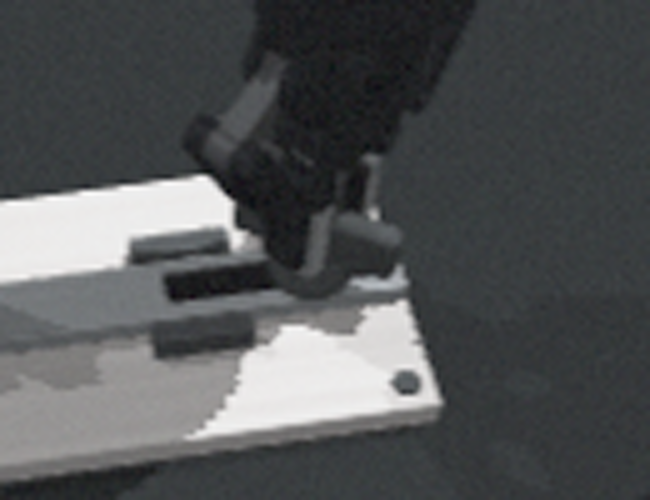

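Emit:
{"name": "jog_arm", "arguments": {
  "targets": [
    [[0.2,0,0,0,0,0,0.08],[0.2,0,0,0,0,0,0.16],[0.2,0,0,0,0,0,0.24],[0.2,0,0,0,0,0,0.24],[0.2,0,0,0,0,0,0.24]]
  ]
}}

```text
t: 21.98
tcp_pos: [0.5934, 0.0782, 0.0359]
eef_rot: [-3.135, -0.189, 0.003]
force: [-2.0, -0.3, 0.8]
gripper_width: 0.0172
```

```bash
python3 go.py .5928,.0776,.037,16; python3 -c "
from plant import robot;print(robot.get_state()['moment'])"
```

```text
t 21.98 tcp [0.5934 0.0782 0.0359] jaw -83.1 q [-0.93  0.77  1.09  1.7  -0.75  1.14 -1.07] F [-2.  -0.3  0.8] w 0.0172
.5928,.0776,.037,16 [-0.0006, 0.0005, -0.0011, -0.0026, 0.0007, -1.7297]
[-0.18831952  0.3114345   1.60685967]
```

The moment jumped to 1.6 N·m against 0.1 N·m friction, so the stop is reached. I'll unload and rise.

Emit:
{"name": "jog_arm", "arguments": {
  "targets": [
    [[0.25,0,0,0,0,0,-0.08],[0.3,0,0,0,0,0,-0.15],[0.3,0,0,0,0,0,-0.15],[0.3,0,0,-0.01,0,0,-0.15],[0.3,0,0,-0.03,0,0,-0.15],[0.3,0,0,-0.06,0,0,-0.15],[0.3,0,0,-0.09,0,0,-0.15],[0.3,0,0,-0.12,0,0,-0.15],[0.3,0,0,-0.15,0,0,-0.15],[0.3,0,0,-0.15,0,0,-0.15]]
  ]
}}

```text
t: 22.82
tcp_pos: [0.5964, 0.0766, 0.1928]
eef_rot: [-3.113, -0.409, -0.011]
force: [0.6, -0.9, -1.0]
gripper_width: 0.0257
```

```bash
python3 go.py; python3 - <<'E'
from h import *
from plant import camera
s=camera("scene");np.savez("scene3.npz",**s);t=camera("top");np.savez("top3.npz",**t)
a=s["image"][150:260,240:420,::-1];cv2.imwrite("pics/s30.png",cv2.resize(a,None,fx=4.4,fy=4.4,interpolation=2))
a=t["image"][220:340,180:360,::-1];cv2.imwrite("pics/t30.png",cv2.resize(a,None,fx=4.4,fy=4.4,interpolation=2))
E
```

```text
t 22.82 tcp [0.5964 0.0766 0.1928] jaw -75.03 q [-0.99  0.6   1.21  1.54 -0.57  1.39 -1.04] F [ 0.6 -0.9 -1. ] w 0.0257
```

View pics/s30.png

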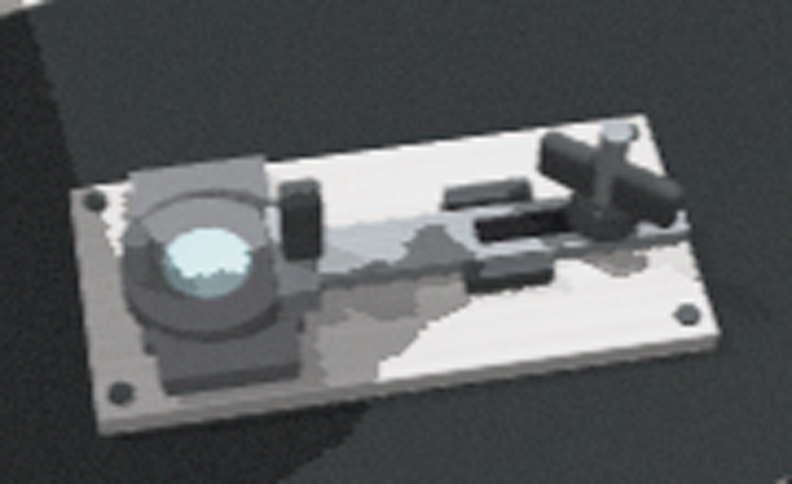

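View pics/t30.png

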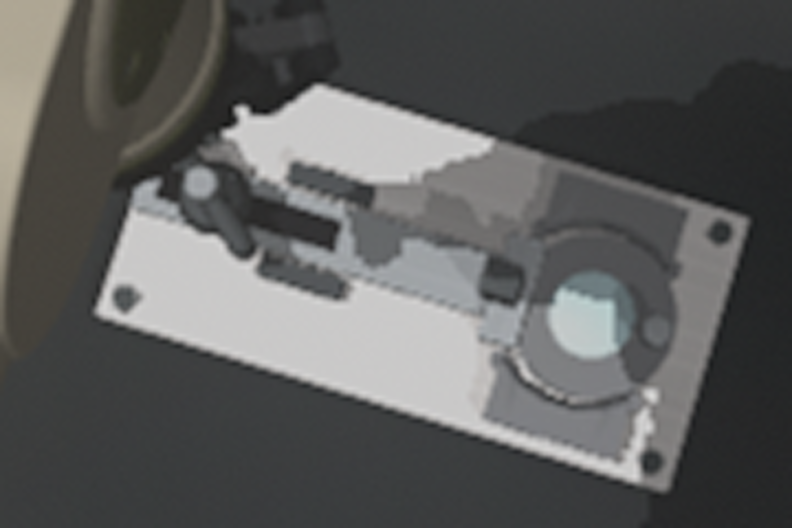

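```bash
python3 - <<'E'
from h import *
s=np.load("scene3.npz");t=np.load("top3.npz")
S=lambda p,z:ray(s,240+(p[0]+.5)/4.4-.5,150+(p[1]+.5)/4.4-.5,z)
T=lambda p,z:ray(t,180+(p[0]+.5)/4.4-.5,220+(p[1]+.5)/4.4-.5,z)
a=S((555,145),.048);b=S((672,193),.048);d=b-a;print(np.linalg.norm(d),np.degrees(np.arctan2(d[1],d[0])))
g=T((592,314),.024);q=T((655,330),.046);d=q-g;print(g,np.linalg.norm(d[:2]),np.degrees(np.arctan2(-d[1],-d[0]))-72.5)
s1=T((544,232),.024);s2=T((510,345),.024)
E
```

```text
0.04946892391721922 33.004398471694934
[ 0.54513529 -0.07375922  0.024     ] 0.025148310681017246 -1.486541548770802
```

By image the nut turned about 1.3 rad, with an uncertainty of about 0.1 rad. There is time left, so I'll turn again to confirm it is hard against the stop.

```bash
python3 go.py .5931,.0778,.075,-60
```

```text
t 22.92 tcp [0.5944 0.0775 0.1877] jaw -74.98 q [-0.99  0.61  1.2   1.55 -0.58  1.38 -1.04] F [-0.6  0.3 -1. ] w 0.0255
.5931,.0778,.075,-60 [-0.0014, -0.0004, 0.1127, -0.0017, -0.0017, -0.2614]
```

Emit:
{"name": "jog_arm", "arguments": {
  "targets": [
    [[0.3,-0.001,0,0.03,0,0,-0.1],[0.3,-0.001,0,0.06,0,0,-0.2],[0.3,-0.001,0,0.09,0,0,-0.26],[0.3,-0.001,0,0.11,0,0,-0.26],[0.3,-0.001,0,0.11,0,0,-0.26],[0.3,-0.001,0,0.11,0,0,-0.26]]
  ]
}}

```text
t: 23.42
tcp_pos: [0.5913, 0.0773, 0.0748]
eef_rot: [-3.034, -0.81, 0.008]
force: [0.0, -0.2, 0.9]
gripper_width: 0.0258
```

```bash
python3 go.py .5931,.0778,.036,-60;python3 pic.py scene 31 380 195
```

```text
t 23.42 tcp [0.5913 0.0773 0.0748] jaw -60.1 q [-0.91  0.67  1.05  1.68 -0.63  1.17 -0.75] F [ 0.  -0.2  0.9] w 0.0258
.5931,.0778,.036,-60 [0.002, 0.0006, 0.0388, -0.0028, 0.0044, -0.0017]
```

View pics/scene31.png

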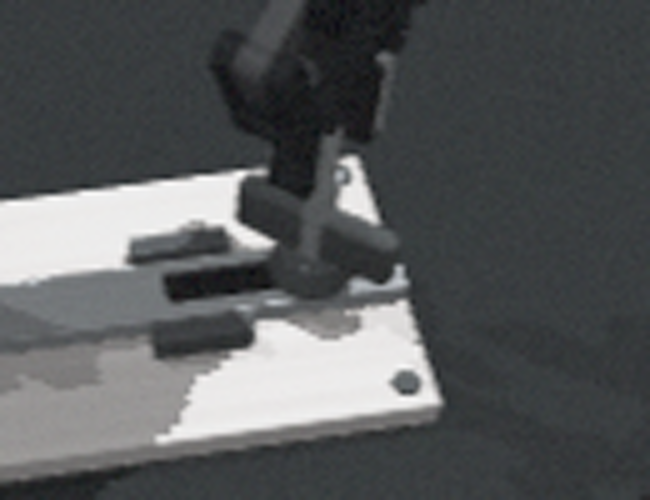

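Emit:
{"name": "jog_arm", "arguments": {
  "targets": [
    [[0.3,0.002,0.0006,0.01,0,0.004,0],[0.3,0.002,0.0006,0.018,0,0.004,0],[0.3,0.002,0.0006,0.026,0,0.004,0],[0.3,0.002,0.0006,0.033,0,0.004,0],[0.3,0.002,0.0006,0.039,0,0.004,0],[0.3,0.002,0.0006,0.039,0,0.004,0],[0.2,0.002,0.0006,0.039,0,0.004,0],[0.2,0.002,0.0006,0.039,0,0.004,0]]
  ]
}}

```text
t: 24.13
tcp_pos: [0.5945, 0.078, 0.0371]
eef_rot: [-3.032, -0.812, -0.004]
force: [0.4, -0.3, 0.5]
gripper_width: 0.0167
```

Emit:
{"name": "jog_arm", "arguments": {
  "targets": [
    [[0.2,0,0,0,0,0,0.1],[0.2,0,0,0,0,0,0.2],[0.2,0,0,0,0,0,0.26],[0.2,0,0,0,0,0,0.26]]
  ]
}}

```text
t: 24.47
tcp_pos: [0.5943, 0.0785, 0.0372]
eef_rot: [-3.112, -0.408, -0.003]
force: [-1.5, 2.3, 1.5]
gripper_width: 0.0169
```

```bash
python3 go.py ; python3 -c "
from plant import robot;print(robot.get_state()['moment'])"
```

```text
t 24.47 tcp [0.5943 0.0785 0.0372] jaw -75.05 q [-0.92  0.75  1.06  1.7  -0.72  1.13 -0.95] F [-1.5  2.3  1.5] w 0.0169
[0.3843965  0.40968942 0.06521346]
```

Emit:
{"name": "jog_arm", "arguments": {
  "targets": [
    [[0.2,0,0,0,0,0,0.04],[0.2,0,0,0,0,0,0.08],[0.2,0,0,0,0,0,0.08]]
  ]
}}

```text
t: 24.72
tcp_pos: [0.5943, 0.0786, 0.0372]
eef_rot: [-3.125, -0.29, -0.002]
force: [-3.8, 1.3, 3.4]
gripper_width: 0.0169
```

```bash
python3 go.py ; python3 -c "
from plant import robot;print(robot.get_state()['moment'])"
```

```text
t 24.72 tcp [0.5943 0.0786 0.0372] jaw -79.4 q [-0.92  0.76  1.08  1.7  -0.74  1.14 -1.01] F [-3.8  1.3  3.4] w 0.0169
[0.39036931 0.70418733 0.66455915]
```

Emit:
{"name": "jog_arm", "arguments": {
  "targets": [
    [[0.2,0,0,0,0,0,0.03],[0.2,0,0,0,0,0,0.06],[0.2,0,0,0,0,0,0.06]]
  ]
}}

```text
t: 24.97
tcp_pos: [0.5944, 0.0786, 0.0373]
eef_rot: [-3.132, -0.199, -0.002]
force: [-3.6, 1.1, 5.2]
gripper_width: 0.0177
```

```bash
python3 go.py ; python3 -c "
from plant import robot;print(robot.get_state()['moment'])"
```

```text
t 24.97 tcp [0.5944 0.0786 0.0373] jaw -82.73 q [-0.93  0.77  1.09  1.7  -0.75  1.14 -1.07] F [-3.6  1.1  5.2] w 0.0177
[0.38260915 0.87346589 1.37113861]
```

The torque climbs steeply at the same angle as before, and the pads are being forced apart, so the nut is hard on its stop. I'll back off, rise and do a final check.

Emit:
{"name": "jog_arm", "arguments": {
  "targets": [
    [[0.25,0,0,0,0,0,-0.1],[0.3,0,0,0,0,0,-0.2],[0.3,0,0,0,0,0,-0.25],[0.3,0,0,-0.01,0,0,-0.25],[0.3,0,0,-0.03,0,0,-0.25],[0.3,0,0,-0.06,0,0,-0.25],[0.3,0,0,-0.09,0,0,-0.25],[0.3,0.03,0,-0.12,0,0,-0.25],[0.3,0.07,0,-0.15,0,0,-0.25],[0.3,0.1,0,-0.16,0,0,-0.25],[0.3,0.1,0,-0.16,0,0,-0.25],[0.3,0.1,0,-0.16,0,0,-0.25]]
  ]
}}

```text
t: 25.97
tcp_pos: [0.6955, 0.0888, 0.1985]
eef_rot: [3.087, 0.582, 0.007]
force: [-0.7, -1.9, -1.2]
gripper_width: 0.0251
```

```bash
python3 go.py; python3 - <<'E'
from h import *
from plant import camera
s=camera("scene");t=camera("top");np.savez("top4.npz",**t)
a=s["image"][150:260,240:420,::-1];cv2.imwrite("pics/s40.png",cv2.resize(a,None,fx=4.4,fy=4.4,interpolation=2))
cv2.imwrite("pics/t40.png",cv2.resize(t["image"][110:350,130:490,::-1],None,fx=2.2,fy=2.2,interpolation=2))
E
```

```text
t 25.97 tcp [0.6955 0.0888 0.1985] jaw -68.63 q [-0.74  0.77  1.07  1.21 -0.66  1.5  -0.97] F [-0.7 -1.9 -1.2] w 0.0251
```

View pics/s40.png

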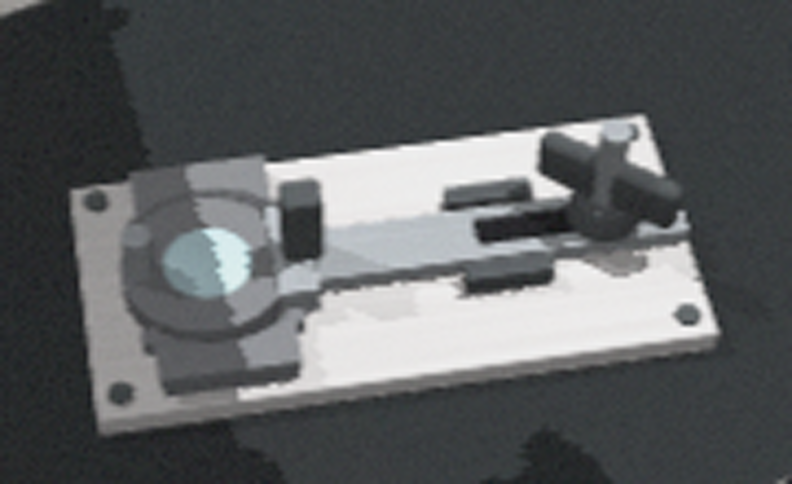

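View pics/t40.png

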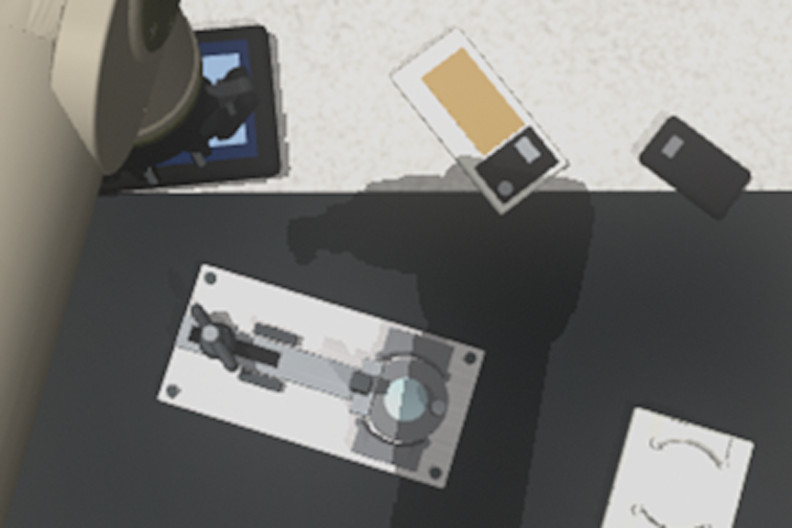

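The rib did not move after the second turn. The bar is still on the flat, with the contact line at about x=283 in the scene crop. The bystanders are in place and the arm is clear, so I'll hand in.

Emit:
{"name": "jog_arm", "arguments": {
  "targets": [
    [[0.3,0,0,0,0,0,0],[0.3,0,0,0,0,0,0],[0.3,0,0,0,0,0,0]]
  ]
}}

```text
t: 26.32
tcp_pos: [0.6925, 0.0902, 0.1968]
eef_rot: [-3.084, -0.582, -0.002]
force: [-0.4, -0.3, 0.6]
gripper_width: 0.0261
```

```bash
python3 -c "
from plant import robot;print(robot.close_job())"
```

```text
the job is handed in; nothing more can be done
None
```

I carried out every step and handed the job in at about 26 s of the 67 s allowed; the interface reported no verdict. I lifted the lens from the holder by its rim, laid it in the nest and let go. I then pushed its stud round with the trailing finger of the slightly open gripper until the flat faced the bar. Next I slid the bar onto the flat (about 12 N when seated) and turned the wing nut clockwise to its stop.

What my last checks showed:
- **Lens and bar:** both views show the bar in contact along the flat. My last lens angle, read from the stud and glass positions, was about 1.5° off the bar's axis; the limit is 3.4°.
- **Wing nut:** on two separate turns the torque rose to 1.4–1.6 N·m at the same angle, against 0.1 N·m friction, so it was on its stop. The image-based turn of about 1.27 rad was lower than the 1.4 rad I worked out from the tool. I put that down to reading error, because the rib did not move on the second turn.
- **Bystanders:** the phone and card reader look unmoved. The arm hid part of the tablet in the last view, but nothing came near it.

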